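Close and lock the specimen case

TASK

The specimen case on the microscope bench is loaded: swing its blue lid down and press it fully home, then lock it by threading the steel rod through all three holes of the hasp (outer ear, lid lug, other ear) until the rod's black knob is up against the ear, from either side. Let go of everything, don't press or push on the case or lid with brute force, and leave the jar, the objective lens and the dish standing where they are.

Things in the scene. Friction and masses are not known exactly. Their poses are not given: they have to be found in the camera images.
- case: Grey open-topped specimen case, fixed to the bench, 130 (x) by 110 (y) by 80 mm high, walls 6 mm; origin at the centre of its underside, z up; its front (-x) roughly faces the robot, its yaw varies. The specimens inside stay below its rim. Two steel ears stand up in front of the front wall, one at each end, with holes on one axis along y at x = -85, z = 100 mm.
- lid (a joint): Angle of the blue lid, rad: 0 = fully shut (hard stop), grows as it swings up and away from the robot, at most 1.9; starts at 1.1 to 1.5. The stiff hinge keeps it wherever it is left; 1 to 5 N at the free edge moves it. Plate 10 mm thick, 114 mm wide, reaching 132 mm from the hinge; shut, its top is 90 mm above the bench.
- case_hinge (a point): Middle of the lid's hinge line (along y), in the case frame at x = 65, y = 0, z = 80 mm, level with the underside of the shut lid; axes as the case.
- lid_push (a point): Middle of the outer edge of the lid's steel lug (upwards when shut), 150 mm from the hinge line along the lid and 32 mm outward from it: a good place to push the lid over and press it down. Its z axis is the outward normal of the lid, -x points from hinge to free edge. With the lid shut it is 112 mm above the bench.
- lid_lug (a point): Centre of the hole in the lid's lug, a steel plate 16 mm thick (y -8 to +8 mm) standing on a tongue at the middle of the free edge, 136 to 164 mm from the hinge. The hole is round, 11 mm, with a 1.5 mm chamfer, along y, 20 mm outward from the hinge line's level. It lies midway between the ears, on their axis, only when the lid is fully shut. Axes as lid_push.
- ear_right (a point): Centre of the hole at the outer face of the right ear (case frame x = -85, y = -50, z = 100 mm); axes as the case. The ear is a steel plate 8 mm thick (y -50 to -42 mm), x from -65 to -101, z from 48 to 112 mm; its round 11 mm hole has a 1.5 mm chamfer and runs along y.
- ear_left (a point): Centre of the hole at the outer face of the left ear (case frame x = -85, y = +50, z = 100 mm), the mirror image of the right ear; axes as the case.
- rod_grip (a point): Point on the axis of the loose rod, 45 mm from its knob, near its centre of mass: steel shaft 8 mm in diameter, 125 mm long (last 7 mm taper to 3 mm), black knob 20 mm in diameter and 20 mm long at one end; 50 to 95 g. +y runs from knob to tip. It starts level in two V notches of the stand, free of the posts from 12 to 92 mm from the knob.
- rod_shoulder (a point): Point on the rod's axis at the face of the knob that meets the ear (where the shaft begins); the knob extends 20 mm to -y. Axes as rod_grip.
- rod_tip (a point): Tip of the rod on its axis, 125 mm from the knob's face.
- stand: Green rod stand fixed to the bench: base 60 by 130 mm, 8 mm high, two V-notched posts 8 mm thick, 30 mm wide and 45 mm high, centred at y = -44 and +44 mm; the rod's axis rests 40 mm above the bench along the stand's y, knob at its -y end. Origin under the centre of the base. It is on the robot's left or right.
- rod: The loose locking rod; origin at the knob's face on its axis (same point as rod_shoulder), axes as rod_grip.
- jar_mid (a point): Bystander: closed amber jar, 52 mm in diameter, 75 mm high; this is its centre. Leave it alone.
- objective_mid (a point): Bystander: dark metal objective lens standing on end, 44 mm in diameter, 56 mm high; its centre. Leave it alone.
- dish_mid (a point): Bystander: blue ceramic dish, 80 mm in diameter, 20 mm high; its centre. Leave it alone.
Not all that is in view belongs to the job. Of the things shaped like the rod, the bare steel one is meant.

How it is judged:
By the outcome, as a careful person would: the job done as asked, in the order asked, and still so for the second after the job is handed in, with the robot touching nothing.
It also fails if it takes over 61 s, if anything falls off the work surface, if the arm or the gripper's body presses on something with over 40 N, if the wrist force passes 120 N, or if a joint passes its speed limit or range.

ROBOT

A 6-joint arm with a two-finger parallel gripper is mounted at the origin on the work surface. World frame = base frame: x ahead of the robot, y to its left, z up, the work surface at z = 0. Lengths are in m, angles in rad, forces in N, time in s.
With the tool pointing down it reaches from about 0.375 to 0.9 m from the base axis. Payload 3.1 kg.
Tool frame: the origin (TCP) lies between the finger pads; the fingertips stand 11 mm ahead of it and the grasp point (between the pads) lies 8 mm behind it; z points along the fingers, y is the direction in which the jaws open and shut (so a half turn about z gives the same grasp; the last joint's range is limited). The gripper opens to 85 mm and grips with 20 to 120 N. Pads are 22 mm wide; open, the fingers measure 114 mm over their backs; the gripper's body (76 mm by 85 mm) begins 54 mm behind the grasp point. The pads swing forward as they close: fully open they stand 13 mm farther back than shut.
Start: joints at [-1.438, 0.527, 1.433, -0, 1.181, -0.178], TCP at [0.191, -0.595, 0.209] pointing down, gripper open.
Joint ranges: [-3.08, 3.08], [-0.75, 2.2], [0.22, 2.44], [-1.43, 4.57], [0, 2.65], [-2.85, 2.85]. Speed limits (rad/s): [2.79, 2.79, 3.14, 3.14, 3.14, 3.14].

INTERFACE

Orientations are given as a unit quaternion [x, y, z, w].
In Python, from station import manip gives the robot as it stands.
- The arm moves only by the tool move_arm, never from a script. Its argument "deltas" is a list of rows, each a list of 5 numbers: the shift along the tool's x, y, z in units of 40 cm (1.0 is 40 cm), then the turn about the tool's z in units of 0.5 rad (1.0 is 0.5 rad), then the opening in per cent of the stroke, from 0 (shut) to 100 (fully open). In form: [[x, y, z, twist, grip], ...]. A call has exactly 8 rows; each row is the pose to reach, as a shift and turn from the pose commanded when the call began, along the tool's axes at that moment; what a row does not reach only later rows make up. A row lasts 1/12 s, in which the tool goes at most 41.7 mm and 7.16 degrees, less where a joint would pass 70% of its speed; a pose out of reach is approached as far as the arm can. A call with a number of a shift or a turn outside -1 to 1 is refused whole. A call with a gripper value outside its range is refused whole. The fingers move at their own pace and stop on an object; "force" is the grip in N (left out, the last holds). Time passes only in rows, so rows that repeat a pose let the fingers close, or fill a call up. It gives the time, the measured TCP pose, the force and the opening at its end, in the units of the state.
- manip.sense(): the state, without advancing time (a new reading comes with each control period).
- manip.snapshot(name): name is "scene" or "top" or "wrist"; returns (picture, depth): 384x512x3 uint8, red, green, blue; 384x512 float32, m along the optical axis (not along the pixel's ray), 0 where there is no reading.
- manip.get_calibration(name): a dict with "vfov" (degrees; the focal length in pixels is half the picture's height over the tangent of half this angle, whatever the lens; pixels are square), "cx", "cy" (the principal point, pixels), "pose" (4x4, takes a point from camera to world coordinates). Camera axes: x right, y down, z forward; pixel columns grow to the right and rows downward; lengths in m; the calibration is good to about 2 mm. A picture is of the moment at which its call begins: read the wrist's pose just before it. get_calibration takes no time and is no camera call; for the wrist camera it gives the pose at the moment of the call.
- manip.sign_off(): hands the job in, once; it reports no verdict.
The state is a dict: "t": time; "q": joint angles; "qd": joint speeds; "tau": joint torques, N m; "tcp_pos": TCP position; "tool_rot": TCP orientation; "force": force on the tool from outside, world axes, zero at the start; "ft_torque": the same for the moment, N m; "finger_gap": opening from 0.0 (shut) to 1.0 (fully open).
Only numpy, scipy, OpenCV 4.12 (cv2) and the standard library are available. Lean on these libraries where they do the work, as an engineer would, in place of code of your own. Each camera call takes 0.05 s, during which the arm holds its last target.

## Working session

There is one attempt and no reset: what is moved stays moved. The work goes in short steps, Python scripts to look and compute and a tool call to move; the robot and the scene stay as the last step left them, time stands still between calls to the robot, and variables do not carry over. Pictures are saved under pics/ and viewed, and the job is handed in when it is done.

Besides the shell and the picture viewer there is one more tool, called after "Emit:" as name(argument=value, ...), one argument or row to a line, values as JSON. move_arm: Moves the arm, as the interface text tells. Its arguments: {"type":"object","properties":{"deltas":{"type":"array","items":{"type":"array","items":{"type":"number"}}},"force":{"type":"number"}},"required":["deltas"]}

```bash
ls; mkdir -p pics; cat > h.py <<'E'
import numpy as np, cv2, json
from station import manip
from scipy.spatial.transform import Rotation as R
def snap(n,fn):
    c=manip.get_calibration(n); p,d=manip.snapshot(n)
    cv2.imwrite('pics/'+fn+'.png',p[:,:,::-1]); np.savez('pics/'+fn+'.npz',p=p,d=d,pose=c['pose'],f=192/np.tan(np.radians(c['vfov'])/2),cx=c['cx'],cy=c['cy'])
    return load(fn)
def load(fn): return np.load('pics/'+fn+'.npz')
def pts(s):
    d=s['d'];v,u=np.mgrid[0:384,0:512]
    P=np.stack([(u-s['cx'])/s['f']*d,(v-s['cy'])/s['f']*d,d],-1)
    W=P@s['pose'][:3,:3].T+s['pose'][:3,3]; W[d==0]=np.nan
    return W
def ray(s,u,v,z):
    r=s['pose'][:3,:3]@np.array([(u-s['cx'])/s['f'],(v-s['cy'])/s['f'],1]);o=s['pose'][:3,3]
    return o+r*(z-o[2])/r[2]
E
python3 - <<'E'
from h import *
print(manip.sense())
for n in ['scene','top','wrist']:
    s=snap(n,n+'0'); print(n,s['pose'].round(3).tolist(),s['f'],s['cx'],s['cy'],np.mean(s['d']==0))
E
```

```text
pics
{'t': 0.0, 'q': array([-1.43848595e+00,  5.28457610e-01,  1.43391136e+00,  4.85690631e-05,
        1.18142852e+00, -1.78490390e-01]), 'qd': array([-4.20056134e-04,  1.00116674e-04, -4.91008104e-06,  2.06979651e-03,
       -6.37042437e-04, -1.03730512e-03]), 'tau': array([ 1.87647511e-04, -4.42350554e+01, -1.78025740e+01, -3.67772809e-04,
        8.48361757e-03,  6.02348038e-06]), 'tcp_pos': array([ 0.19108207, -0.59426066,  0.20843607]), 'tool_rot': array([ 9.87950470e-01,  1.54766446e-01,  4.79032511e-05, -1.10160665e-03]), 'force': array([ 0.0561374 , -0.47110052, -0.61669994]), 'ft_torque': array([ 0.00756325,  0.01213215, -0.01710782]), 'finger_gap': 1.002538754357325}
scene [[0.148, 0.843, -0.518, 1.298], [0.989, -0.128, 0.074, -0.156], [-0.004, -0.523, -0.852, 1.393], [0.0, 0.0, 0.0, 1.0]] 427.8538932741153 259.1548853098128 194.64301727788458 0.00390625
top [[-0.003, -0.992, 0.129, 0.333], [-1.0, 0.001, -0.015, -0.024], [0.015, -0.129, -0.992, 1.181], [0.0, 0.0, 0.0, 1.0]] 399.68109867581376 254.4664398031657 192.88778522983816 0.004099527994791667
wrist [[0.305, -0.906, -0.293, 0.267], [-0.952, -0.291, -0.092, -0.569], [-0.002, 0.307, -0.952, 0.372], [0.0, 0.0, 0.0, 1.0]] 275.5635620590909 256.276543655844 193.82798195401398 0.0038096110026041665
```

View pics/scene0.png

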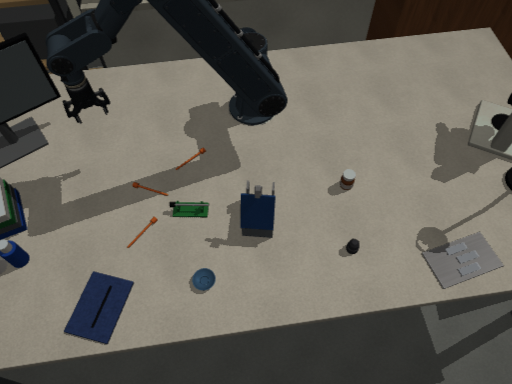

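View pics/top0.png

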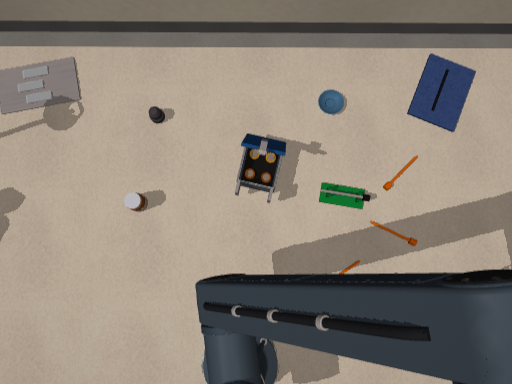

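View pics/wrist0.png

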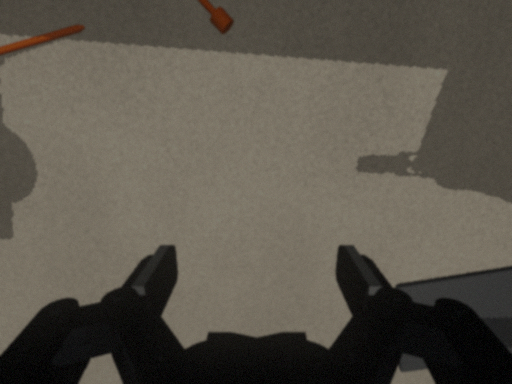

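Scene: case at top px (262,165) with ears toward the robot. The stand is green at top px (343,195), with the steel rod's black knob at (368,197). Three orange rods lie at top px (400,172), (393,233) and (350,268). They could be mistaken for the rod, but the bare steel one in the stand is the one meant. Bystanders: jar (135,201), objective (157,115), dish (331,102). Next I'll check close crops.

```bash
python3 - <<'E'
from h import *
a=load('top0')['p'][:,:,::-1]; b=load('scene0')['p'][:,:,::-1]
c1=cv2.resize(a[125:215,225:385],(800,450),interpolation=cv2.INTER_CUBIC)
cv2.imwrite('pics/c1.png',c1)
cv2.imwrite('pics/c2.png',cv2.resize(b[170:245,160:290],(780,450),interpolation=cv2.INTER_CUBIC))
for n in ['top0','scene0']:
    s=load(n);W=pts(s);hsv=cv2.cvtColor(s['p'],cv2.COLOR_RGB2HSV)
    g=(hsv[...,0]>45)&(hsv[...,0]<75)&(hsv[...,1]>120)&(W[...,0]<.7)&(W[...,0]>.3)
    k,l,st,ce=cv2.connectedComponentsWithStats(g.astype(np.uint8))
    i=1+np.argmax(st[1:,4]);m=l==i
    print(n,'green',st[i],ce[i])
    q=W[m];base=q[np.abs(q[:,2]-.008)<.006]
    print('z hist',np.histogram(q[:,2],bins=10))
    r=cv2.minAreaRect(base[:,:2].astype(np.float32)*1000);print(r)
    # table
    t=W[300:330,100:150].reshape(-1,3) if n=='scene0' else W[300:330,50:100].reshape(-1,3); print('table z',np.nanmedian(t[:,2]))
    bl=(hsv[...,0]>100)&(hsv[...,0]<125)&(hsv[...,1]>120)&(W[...,0]<.75)&(W[...,0]>.3)&(np.abs(W[...,1])<.15)&(W[...,2]>.02)
    q=W[bl]; print('blue',len(q),q.min(0),q.max(0))
E
```

```text
top0 green [319 192  44  17 425] [341.         199.95294118]
z hist (array([ 21, 247, 122,   8,   3,   3,   3,   2,   3,  13]), array([-0.00201605,  0.00273363,  0.00748331,  0.01223299,  0.01698267,
        0.02173235,  0.02648203,  0.03123171,  0.03598139,  0.04073108,
        0.04548076]))
((465.1214294433594, -298.5768127441406), (129.42703247070312, 29.99315071105957), 80.51383209228516)
table z -0.001234834606991253
blue 451 [ 0.55963277 -0.12490693  0.02995532] [ 0.63928307 -0.0051463   0.20396512]
scene0 green [173 206  35  11 369] [189.9403794  211.00813008]
z hist (array([ 55, 166, 104,  15,   5,   7,   2,   5,   5,   5]), array([0.00036794, 0.00527365, 0.01017935, 0.01508506, 0.01999076,
       0.02489647, 0.02980218, 0.03470788, 0.03961359, 0.0445193 ,
       0.049425  ]))
((488.4906921386719, -300.1725158691406), (126.79390716552734, 47.214054107666016), 80.83393096923828)
table z 0.0036910812320920527
blue 1087 [ 0.56174568 -0.12310785  0.06479949] [ 0.64717258 -0.00548981  0.20890178]
```

View pics/c1.png

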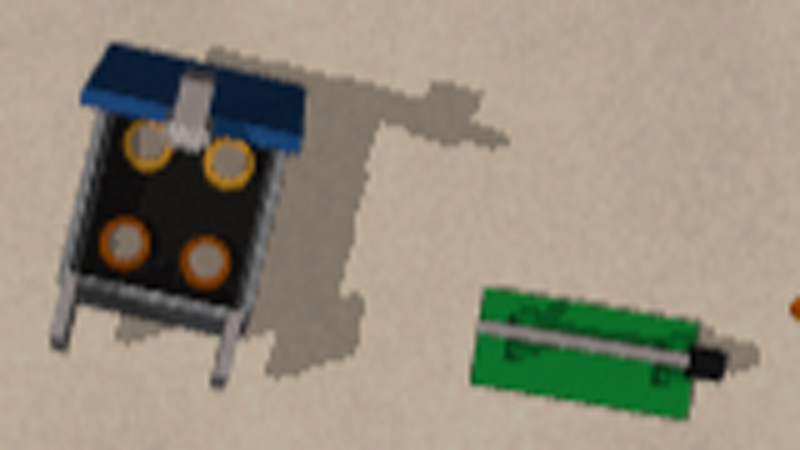

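View pics/c2.png

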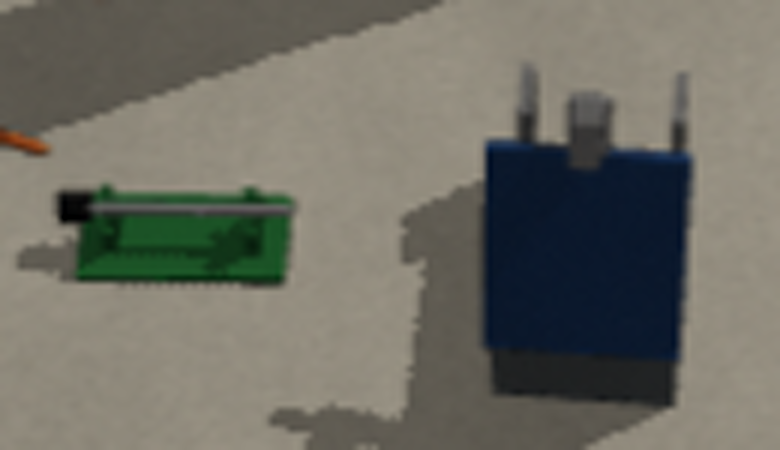

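The crops confirm that the bare steel rod in the green stand, with its black knob at top px ≈(367,197), is the target. The ears' front ends are at top px ≈(237,194) and (269,201). The lid is open, with its lug at (264,142). Now I'll measure the case and lid.

```bash
python3 - <<'E'
from h import *
s=load('scene0');W=pts(s);hsv=cv2.cvtColor(s['p'],cv2.COLOR_RGB2HSV)
bl=(hsv[...,0]>100)&(hsv[...,0]<125)&(hsv[...,1]>120)&(W[...,0]<.75)&(W[...,0]>.45)&(np.abs(W[...,1])<.15)&(W[...,2]>.06)
bl=cv2.erode(bl.astype(np.uint8),np.ones((3,3)))>0
q=W[bl];c=q.mean(0)
u,sv,vt=np.linalg.svd(q-c);n=vt[2]*np.sign(vt[2][0]); print('n',n,'res',sv/np.sqrt(len(q)),c)
th=np.arctan2(np.hypot(n[0],n[1]),n[2]);yaw=np.arctan2(n[1],n[0]);print('theta',th,'yaw',yaw)
# top picture ear ends
t=load('top0')
ec=[ray(t,225+a/5,125+b/5,.112) for a,b in [(60,340),(218,378)]]
print(ec, 'yaw from ears', np.arctan2(*(ec[0]-ec[1])[[1,0]])-np.pi/2)
# ear/case from scene: grey points high
g=(hsv[...,1]<80)&(W[...,0]<.62)&(W[...,0]>.35)&(np.abs(W[...,1]+.06)<.12)&(W[...,2]>.06)
v,uu=np.nonzero(g)
for a,b in zip(v,uu): print(a,b,W[a,b].round(3))
E
```

```text
n [ 0.871304   -0.20894209  0.44404115] res [0.03624552 0.02971443 0.00239781] [ 0.60561781 -0.0655288   0.14433815]
theta 1.110692485392397 yaw -0.23535954637384562
[array([0.4717483 , 0.00700823, 0.112     ]), array([ 0.45106829, -0.07804216,  0.112     ])] yaw from ears -0.2385214315767037
180 247 [ 0.454 -0.079  0.114]
180 248 [ 0.454 -0.075  0.113]
180 249 [ 0.456 -0.072  0.116]
181 247 [ 0.456 -0.079  0.111]
181 248 [ 0.457 -0.076  0.112]
181 249 [ 0.458 -0.072  0.112]
182 247 [ 0.461 -0.08   0.112]
182 248 [ 0.464 -0.077  0.116]
182 249 [ 0.458 -0.072  0.105]
182 273 [0.472 0.013 0.107]
182 274 [0.472 0.016 0.107]
183 247 [ 0.465 -0.08   0.111]
183 248 [ 0.47  -0.077  0.119]
183 249 [ 0.459 -0.073  0.1  ]
183 273 [0.48  0.011 0.113]
183 274 [0.479 0.015 0.111]
184 247 [ 0.472 -0.081  0.115]
184 248 [ 0.471 -0.078  0.114]
184 249 [ 0.461 -0.073  0.097]
184 273 [0.486 0.01  0.115]
184 274 [0.485 0.014 0.113]
185 247 [ 0.472 -0.081  0.11 ]
185 248 [ 0.475 -0.078  0.113]
185 249 [ 0.461 -0.073  0.091]
185 256 [ 0.555 -0.06   0.231]
185 257 [ 0.555 -0.056  0.23 ]
185 258 [ 0.555 -0
[... 4374 characters left out ...]
594 -0.059  0.22 ]
197 259 [ 0.594 -0.056  0.219]
197 275 [ 0.591 -0.003  0.202]
198 275 [ 0.593 -0.003  0.199]
199 275 [ 0.593 -0.003  0.192]
200 275 [ 0.598 -0.004  0.194]
201 275 [ 0.594 -0.003  0.181]
203 274 [ 0.602 -0.007  0.182]
204 274 [ 0.602 -0.007  0.176]
205 274 [ 0.604 -0.007  0.172]
206 274 [ 0.608 -0.008  0.173]
207 274 [ 0.607 -0.008  0.166]
208 274 [ 0.611 -0.009  0.166]
209 274 [ 0.61  -0.008  0.156]
210 274 [ 0.616 -0.009  0.161]
211 274 [ 0.614 -0.009  0.151]
212 274 [ 0.614 -0.008  0.143]
213 274 [ 0.617 -0.009  0.142]
214 274 [ 0.618 -0.009  0.137]
228 242 [ 0.615 -0.12   0.061]
228 244 [ 0.617 -0.113  0.062]
228 245 [ 0.618 -0.109  0.063]
228 246 [ 0.617 -0.106  0.061]
```

```bash
cat >> h.py <<'E'
YAW=-0.237; O=np.array([0.5615,-0.0555])
def c2w(p):
    c,s=np.cos(YAW),np.sin(YAW); return np.array([O[0]+c*p[0]-s*p[1],O[1]+s*p[0]+c*p[1],p[2]])
def rows(wps,cmd,yaw0):
    """wps: list of (world tcp xyz, yaw, grip); prints rows from commanded pose cmd (xyz), yaw0 = tool x angle"""
    X=np.array([np.cos(yaw0),np.sin(yaw0),0]);Y=np.array([np.sin(yaw0),-np.cos(yaw0),0]);Z=np.array([0,0,-1.])
    out=[];pr=np.array(cmd)
    for p,y,g in wps:
        d=np.array(p)-cmd
        out.append([round(float(v),3) for v in (d@X/.4,d@Y/.4,d@Z/.4,-(y-yaw0)/.5)]+[g])
        if np.linalg.norm(p-pr)>.0415: print('fast',np.linalg.norm(p-pr))
        pr=np.array(p)
    print(json.dumps(out)); return out
def lerp(a,b,n): return [np.array(a)+(np.array(b)-np.array(a))*i/n for i in range(1,n+1)]
def yawof(q):
    x=R.from_quat(q).as_matrix()[:,0]; return np.arctan2(x[1],x[0])
E
python3 - <<'E'
from h import *
s=manip.sense();p=s['tcp_pos'];y=yawof(s['tool_rot']);print(p,y)
tgt=c2w([.0615+.008,0,.300]); tgt[2]=.300;print(tgt)
mid=p+(tgt-p)*.42; mid[2]=.29
P=lerp(p,mid,8);Yw=[y+.5*i/8 for i in range(1,9)]
rows([(a,b,0) for a,b in zip(P,Yw)],p,y)
P=lerp(mid,tgt,11)
y1=y+.5
rows([(a,y1+.5*(i+1)/8,0) for i,a in enumerate(P[:8])],mid,y1)
E
```

```text
[ 0.19108451 -0.594433    0.20863295] 0.31082235470228525
[ 0.62905725 -0.07181773  0.3       ]
[[0.076, -0.048, -0.025, -0.125, 0], [0.151, -0.095, -0.051, -0.25, 0], [0.227, -0.143, -0.076, -0.375, 0], [0.303, -0.191, -0.102, -0.5, 0], [0.379, -0.239, -0.127, -0.625, 0], [0.454, -0.286, -0.153, -0.75, 0], [0.53, -0.334, -0.178, -0.875, 0], [0.606, -0.382, -0.203, -1.0, 0]]
[[0.09, -0.006, -0.002, -0.125, 0], [0.179, -0.011, -0.005, -0.25, 0], [0.269, -0.017, -0.007, -0.375, 0], [0.359, -0.022, -0.009, -0.5, 0], [0.449, -0.028, -0.011, -0.625, 0], [0.538, -0.034, -0.014, -0.75, 0], [0.628, -0.039, -0.016, -0.875, 0], [0.718, -0.045, -0.018, -1.0, 0]]
```

Emit:
move_arm(
  deltas=[
    [0.076,-0.048,-0.025,-0.125,0],
    [0.151,-0.095,-0.051,-0.25,0],
    [0.227,-0.143,-0.076,-0.375,0],
    [0.303,-0.191,-0.102,-0.5,0],
    [0.379,-0.239,-0.127,-0.625,0],
    [0.454,-0.286,-0.153,-0.75,0],
    [0.53,-0.334,-0.178,-0.875,0],
    [0.606,-0.382,-0.203,-1.0,0],
  ],
)

```text
t: 0.82
tcp_pos: [0.3759, -0.3737, 0.2909]
tool_rot: [0.918, 0.396, 0.0, -0.0]
force: [1.2, 0.0, -0.3]
finger_gap: -0.003
```

Emit:
move_arm(
  deltas=[
    [0.09,-0.006,-0.002,-0.125,0],
    [0.179,-0.011,-0.005,-0.25,0],
    [0.269,-0.017,-0.007,-0.375,0],
    [0.359,-0.022,-0.009,-0.5,0],
    [0.449,-0.028,-0.011,-0.625,0],
    [0.538,-0.034,-0.014,-0.75,0],
    [0.628,-0.039,-0.016,-0.875,0],
    [0.718,-0.045,-0.018,-1.0,0],
  ],
)

```text
t: 1.48
tcp_pos: [0.5608, -0.1532, 0.2976]
tool_rot: [0.792, 0.611, -0.0, -0.0]
force: [0.9, -1.4, -0.7]
finger_gap: -0.0
```

```bash
python3 - <<'E'
from h import *
s=manip.sense();p=s['tcp_pos'];y=yawof(s['tool_rot']);print(s['t'],p,y,s['force'])
snap('wrist','wrist1')
tgt=c2w([.0615+.008,0,.300])
P=lerp(p,tgt,6)
rows([(a,y+(1.334-y)*min(1,(i+1)/2),0) for i,a in enumerate(P)]+[(tgt,1.334,0)]*2,p,y)
E
```

```text
1.4833 [ 0.56075125 -0.15319191  0.29764641] 1.3138969420723932 [ 0.91260849 -1.36396997 -0.68720153]
[[0.04, 0.019, -0.001, -0.02, 0], [0.08, 0.038, -0.002, -0.04, 0], [0.12, 0.057, -0.003, -0.04, 0], [0.16, 0.076, -0.004, -0.04, 0], [0.2, 0.095, -0.005, -0.04, 0], [0.24, 0.113, -0.006, -0.04, 0], [0.24, 0.113, -0.006, -0.04, 0], [0.24, 0.113, -0.006, -0.04, 0]]
```

View pics/wrist1.png

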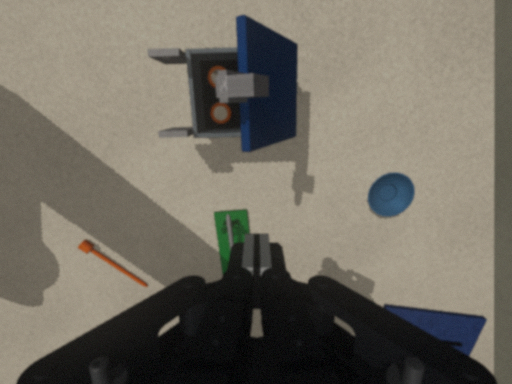

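The wrist view shows the lug end at px ≈(254,86), the ears at (168,53) and (176,132), and the stand at (232,235). I'll cross-check the lug and ear positions before pushing.

Emit:
move_arm(
  deltas=[
    [0.04,0.019,-0.001,-0.02,0],
    [0.08,0.038,-0.002,-0.04,0],
    [0.12,0.057,-0.003,-0.04,0],
    [0.16,0.076,-0.004,-0.04,0],
    [0.2,0.095,-0.005,-0.04,0],
    [0.24,0.113,-0.006,-0.04,0],
    [0.24,0.113,-0.006,-0.04,0],
    [0.24,0.113,-0.006,-0.04,0],
  ],
)

```text
t: 2.2
tcp_pos: [0.6282, -0.0732, 0.2996]
tool_rot: [0.786, 0.618, -0.001, -0.0]
force: [0.1, -0.1, -0.9]
finger_gap: -0.003
```

```bash
python3 - <<'E'
from h import *
s=manip.sense();p=s['tcp_pos'];y=yawof(s['tool_rot']);print(s['t'],p,y,s['force'])
w=load('wrist1');W=pts(w)
for u,v,z in [(254,86,.23),(150,52,.112),(161,132,.112),(186,60,.112),(193,132,.112)]:
    q=ray(w,u,v,z); c,sn=np.cos(YAW),np.sin(YAW); d=q[:2]-O
    print(u,v,W[v,u].round(3),q.round(4),'case',(d[0]*c+d[1]*sn).round(4),(-d[0]*sn+d[1]*c).round(4))
cv2.imwrite('pics/c3.png',cv2.resize(w['p'][30:160,140:310,::-1],(784,600),interpolation=cv2.INTER_CUBIC))
E
```

```text
2.2 [ 0.62822415 -0.07323679  0.29962448] 1.3321512532567956 [ 0.05645398 -0.13050779 -0.93176587]
254 86 [ 0.583 -0.062  0.239] [ 0.5835 -0.0616  0.23  ] case 0.0228 -0.0007
150 52 [0.478 0.011 0.111] [0.4788 0.0109 0.112 ] case -0.096 0.0451
161 132 [ 0.458 -0.077  0.111] [ 0.4589 -0.0765  0.112 ] case -0.0948 -0.0445
186 60 [0.509 0.    0.073] [ 0.5158 -0.0075  0.112 ] case -0.0557 0.036
193 132 [ 0.489 -0.088  0.079] [ 0.4974 -0.0866  0.112 ] case -0.055 -0.0453
```

View pics/c3.png

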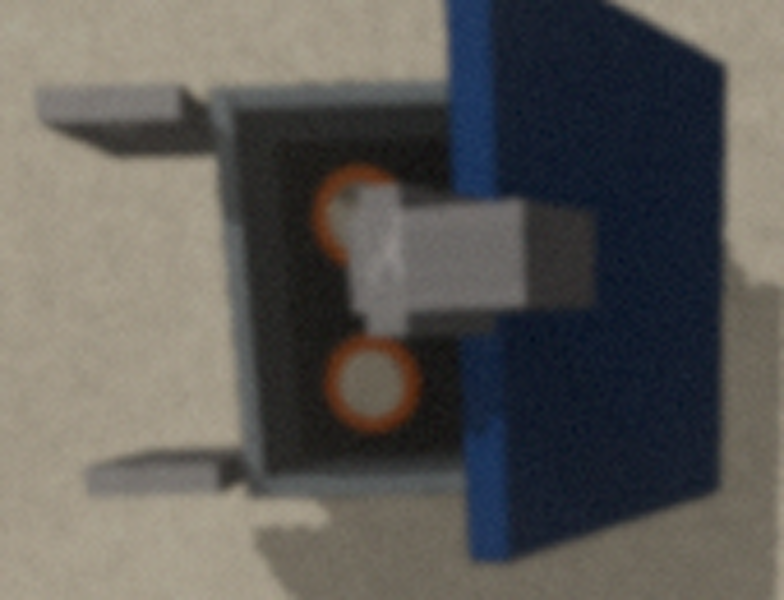

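```bash
sed -i 's/^YAW=.*/YAW=-0.237; O=np.array([0.5650,-0.0560])/' h.py; python3 - <<'E'
from h import *
s=manip.sense();cmd=c2w([0,0,.3]);cmd=np.array([.62905725,-.07181773,.3])
def tcp(th,rho,out=.032):
    x=.065-rho*np.cos(th)+out*np.sin(th); z=.08+rho*np.sin(th)+out*np.cos(th)
    return c2w([x+.0145,0,z+.011])
a=tcp(1.11,.150,.054); b=tcp(1.11,.150,.034)
P=lerp(cmd,a,4)+lerp(a,b,4)
rows([(q,1.334,0) for q in P],cmd,1.334); cur=P[-1]
ths=np.linspace(1.11,.02,25)[1:]; rh=np.linspace(.150,.158,24)
for k in range(3):
    P=[tcp(t,r) for t,r in zip(ths[8*k:8*k+8],rh[8*k:8*k+8])]
    print(P[-1]);rows([(q,1.334,0) for q in P],cur,1.334); cur=P[-1]
E
```

```text
[[0.0, -0.003, 0.032, -0.0, 0], [0.0, -0.006, 0.063, -0.0, 0], [0.001, -0.009, 0.095, -0.0, 0], [0.001, -0.012, 0.127, -0.0, 0], [0.001, -0.023, 0.132, -0.0, 0], [0.001, -0.034, 0.138, -0.0, 0], [0.001, -0.046, 0.143, -0.0, 0], [0.001, -0.057, 0.149, -0.0, 0]]
[ 0.55465131 -0.05350038  0.21801972]
[[0.0, -0.021, 0.007, -0.0, 0], [0.0, -0.038, 0.012, -0.0, 0], [0.0, -0.055, 0.017, -0.0, 0], [0.0, -0.072, 0.023, -0.0, 0], [0.0, -0.088, 0.03, -0.0, 0], [0.0, -0.104, 0.038, -0.0, 0], [0.0, -0.119, 0.047, -0.0, 0], [0.0, -0.135, 0.056, -0.0, 0]]
[ 0.51398335 -0.04367747  0.17873101]
[[0.0, -0.015, 0.01, -0.0, 0], [0.0, -0.029, 0.021, -0.0, 0], [0.0, -0.043, 0.032, -0.0, 0], [0.0, -0.057, 0.044, -0.0, 0], [0.0, -0.069, 0.057, -0.0, 0], [0.0, -0.082, 0.07, -0.0, 0], [0.0, -0.094, 0.084, -0.0, 0], [0.0, -0.105, 0.098, -0.0, 0]]
[ 0.48934712 -0.03772685  0.12615339]
[[0.0, -0.01, 0.015, -0.0, 0], [0.0, -0.02, 0.03, -0.0, 0], [0.0, -0.029, 0.046, -0.0, 0], [0.0, -0.038, 0.063, -0.0, 0], [0.0, -0.045, 0.079, -0.0, 0], [0.0, -0.052, 0.096, -0.0, 0], [0.0, -0.058, 0.114, -0.0, 0], [0.0, -0.063, 0.131, -0.0, 0]]
```

Emit:
move_arm(
  deltas=[
    [0.0,-0.003,0.032,0,0],
    [0.0,-0.006,0.063,0,0],
    [0.001,-0.009,0.095,0,0],
    [0.001,-0.012,0.127,0,0],
    [0.001,-0.023,0.132,0,0],
    [0.001,-0.034,0.138,0,0],
    [0.001,-0.046,0.143,0,0],
    [0.001,-0.057,0.149,0,0],
  ],
)

```text
t: 2.87
tcp_pos: [0.606, -0.0683, 0.2414]
tool_rot: [0.787, 0.617, 0.0, 0.001]
force: [-0.2, -0.3, -0.4]
finger_gap: -0.001
```

Emit:
move_arm(
  deltas=[
    [0.0,-0.021,0.007,0,0],
    [0.0,-0.038,0.012,0,0],
    [0.0,-0.055,0.017,0,0],
    [0.0,-0.072,0.023,0,0],
    [0.0,-0.088,0.03,0,0],
    [0.0,-0.104,0.038,0,0],
    [0.0,-0.119,0.047,0,0],
    [0.0,-0.135,0.056,0,0],
  ],
)

```text
t: 3.53
tcp_pos: [0.5534, -0.0549, 0.2179]
tool_rot: [0.787, 0.617, 0.0, 0.0]
force: [0.5, 0.2, -0.2]
finger_gap: 0.002
```

```bash
python3 - <<'E'
from h import *
s=manip.sense();print(s['t'],s['tcp_pos'],s['force'])
snap('scene','scene1')
b=load('scene1')['p'][:,:,::-1]
cv2.imwrite('pics/c4.png',cv2.resize(b[150:245,200:320],(758,600),interpolation=cv2.INTER_CUBIC))
E
```

```text
3.5333 [ 0.55336752 -0.05490066  0.21789471] [ 0.52303449  0.15717897 -0.20884287]
```

View pics/c4.png

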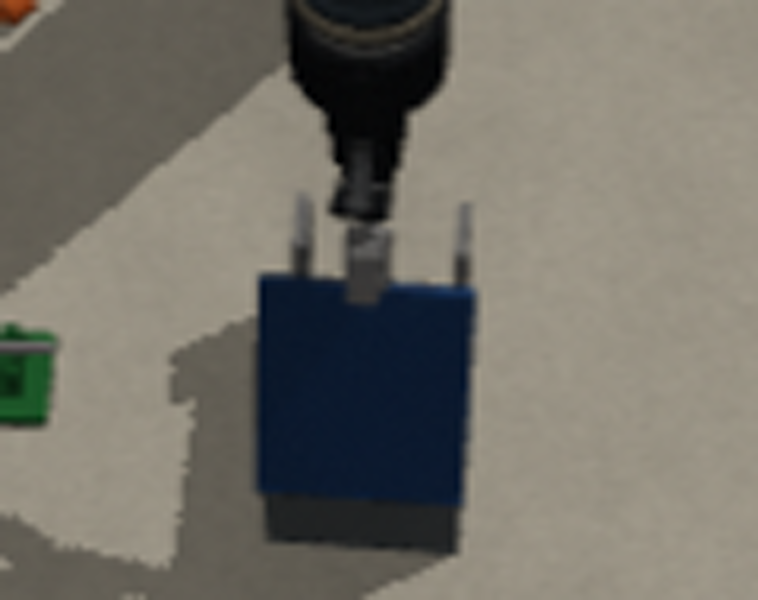

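```bash
python3 - <<'E'
from h import *
def lid(n):
    s=load(n);W=pts(s);hsv=cv2.cvtColor(s['p'],cv2.COLOR_RGB2HSV)
    bl=(hsv[...,0]>100)&(hsv[...,0]<125)&(hsv[...,1]>120)&(W[...,0]<.75)&(W[...,0]>.45)&(np.abs(W[...,1])<.15)&(W[...,2]>.06)
    bl=cv2.erode(bl.astype(np.uint8),np.ones((3,3)))>0
    q=W[bl];c=q.mean(0)
    u,sv,vt=np.linalg.svd(q-c,full_matrices=False);n=vt[2]*np.sign(vt[2][2]);print(np.arctan2(np.hypot(n[0],n[1]),n[2]),c,q[:,2].max())
    print(W[186:192,254:264,2].round(3)); 
    g=(W[...,2]>.15)&(W[...,0]<.62)&(W[...,0]>.4)&(np.abs(W[...,1]+.05)<.05)
lid('scene0');lid('scene1')
w=snap('wrist','wrist2')
cv2.imwrite('pics/w2.png',w['p'][...,::-1])
E
```

```text
1.110692485392397 [ 0.60561781 -0.0655288   0.14433815] 0.2064862645186989
[[-0.002  0.23   0.231  0.23   0.23   0.23   0.232  0.229  0.001 -0.003]
 [-0.004  0.227  0.234  0.232  0.238  0.231  0.23   0.23   0.004  0.001]
 [ 0.001  0.227  0.238  0.235  0.237  0.238  0.239  0.228  0.003  0.004]
 [ 0.002  0.225  0.239  0.239  0.242  0.243  0.239  0.227 -0.001  0.003]
 [ 0.004  0.223  0.244  0.24   0.239  0.241  0.243  0.215  0.001  0.002]
 [ 0.004  0.218  0.24   0.237  0.24   0.245  0.241  0.22   0.002  0.003]]
1.1127384655375536 [ 0.60531842 -0.06566786  0.14509861] 0.20752499730804885
[[ 0.005  0.23   0.227  0.229  0.231  0.229  0.231  0.228  0.007 -0.   ]
 [ 0.002  0.234  0.234  0.231  0.232  0.235  0.229  0.229 -0.005  0.   ]
 [ 0.005  0.228  0.236  0.237  0.237  0.232  0.237  0.231  0.007  0.007]
 [ 0.003  0.222  0.239  0.24   0.241  0.238  0.242  0.224  0.001  0.004]
 [   nan  0.218  0.239  0.241  0.243  0.239  0.248  0.221  0.     0.005]
 [-0.005  0.216  0.242  0.236  0.244  0.238  0.241  0.218 -0.001  0.004]]
```

View pics/wrist2.png

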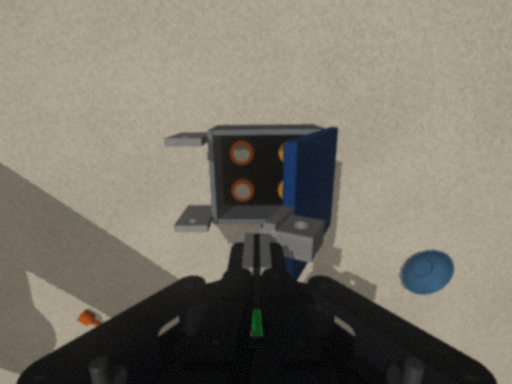

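```bash
python3 - <<'E'
from h import *
w=load('wrist2');W=pts(w)
def cs(q):
    c,s=np.cos(YAW),np.sin(YAW);d=q[:2]-O;return np.round([d[0]*c+d[1]*s,-d[0]*s+d[1]*c,q[2]],3)
for u,v in [(257,240),(257,236),(250,240),(270,240),(262,250),(300,225),(300,238),(315,230),(280,225),(275,215),(290,245),(310,245),(190,220),(195,140),(270,215)]: print(u,v,cs(W[v,u]))
cv2.imwrite('pics/c5.png',cv2.resize(w['p'][190:290,190:340,::-1],(800,533),interpolation=cv2.INTER_CUBIC))
E
```

```text
257 240 [-0.013  0.011  0.25 ]
257 236 [-0.013  0.012  0.246]
250 240 [-0.016  0.011  0.249]
270 240 [-0.005 -0.     0.228]
262 250 [-0.01   0.012  0.261]
300 225 [0.015 0.005 0.217]
300 238 [0.012 0.006 0.237]
315 230 [0.022 0.008 0.231]
280 225 [0.002 0.007 0.222]
275 215 [-0.001  0.011  0.216]
290 245 [ 0.007 -0.     0.235]
310 245 [0.018 0.002 0.239]
190 220 [-0.089 -0.045  0.094]
195 140 [-0.073  0.047  0.111]
270 215 [ 0.003 -0.049  0.069]
```

View pics/c5.png

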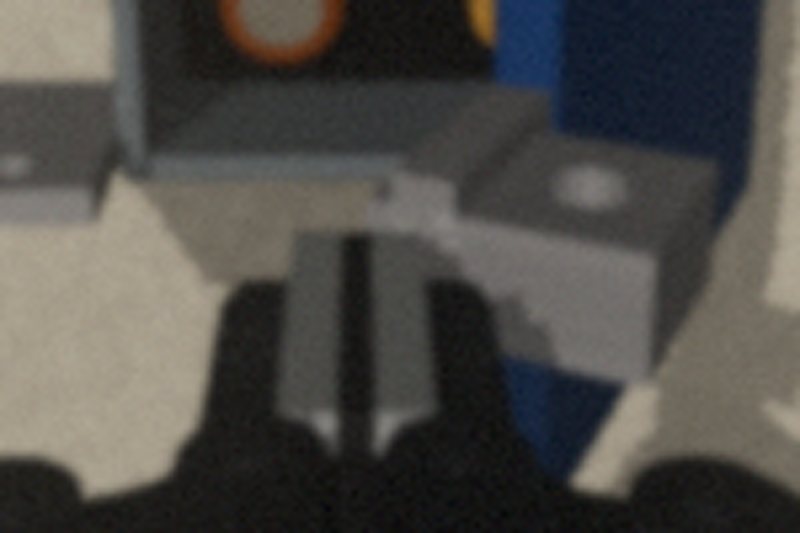

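```bash
python3 - <<'E'
from h import *
w=load('wrist2');print(w['pose'].round(4).tolist()); s=manip.sense();print(s['tcp_pos'],R.from_quat(s['tool_rot']).as_matrix().round(3).tolist(),s['finger_gap'],s['q'])
sc=load('scene1');W=pts(sc)
def cs(q):
    c,s=np.cos(YAW),np.sin(YAW);d=q[:2]-O;return np.round([d[0]*c+d[1]*s,-d[0]*s+d[1]*c,q[2]],3)
for v in range(172,190): print(v,[cs(W[v,u]).tolist() for u in (254,257,260)], sc['p'][v,257])
for v in range(216,262,4): print(v,[cs(pts(w)[v,u]).tolist() for u in (248,257,266)], w['p'][v,248])
E
```

```text
[[0.9713, -0.2251, -0.077, 0.5716], [-0.2379, -0.9246, -0.2974, 0.0235], [-0.0042, 0.3072, -0.9516, 0.3806], [0.0, 0.0, 0.0, 1.0]]
[ 0.55211194 -0.05444202  0.21733595] [[0.238, 0.971, -0.003], [0.971, -0.238, 0.001], [0.0, -0.003, -1.0]] 0.00045716434063454594 [-2.99741590e-01  4.24643957e-01  1.59921007e+00  3.25163409e-05
  1.12063508e+00 -5.98367443e-02]
172 [[0.022, -0.008, 0.35], [0.026, 0.002, 0.357], [0.026, 0.01, 0.358]] [22 22 22]
173 [[0.029, -0.007, 0.355], [0.025, 0.001, 0.35], [0.027, 0.01, 0.354]] [23 24 23]
174 [[0.029, -0.007, 0.35], [0.026, 0.001, 0.346], [0.031, 0.011, 0.354]] [33 33 34]
175 [[0.003, -0.01, 0.306], [0.03, 0.002, 0.347], [0.027, 0.01, 0.344]] [37 37 38]
176 [[-0.004, -0.011, 0.29], [0.032, 0.002, 0.344], [0.002, 0.008, 0.301]] [40 41 42]
177 [[-0.001, -0.011, 0.289], [0.033, 0.002, 0.341], [-0.001, 0.008, 0.291]] [44 45 45]
178 [[-0.192, -0.033, -0.004], [0.036, 0.002, 0.34], [0.006, 0.008, 0.295]] [45 45 46]
179 [[0.033, -0.007, 0.329], [0.039, 0.003, 0.339], [0.032, 0.011, 0.33]] [45 45 46]
180 [[0.04, -0.006, 0.334], [0.04, 0.003, 0.335], [0.034,
[... 1177 characters left out ...]
[[-0.027, -0.105, -0.001], [-0.013, -0.105, -0.001], [-0.007, 0.005, 0.227]] [107 101  92]
236 [[-0.017, 0.012, 0.246], [-0.013, 0.012, 0.246], [-0.008, 0.012, 0.247]] [77 75 71]
240 [[-0.017, 0.011, 0.25], [-0.013, 0.011, 0.25], [-0.008, 0.011, 0.25]] [73 74 72]
244 [[-0.017, 0.011, 0.254], [-0.013, 0.011, 0.254], [-0.008, 0.012, 0.255]] [75 76 71]
248 [[-0.017, 0.011, 0.258], [-0.013, 0.011, 0.258], [-0.008, 0.012, 0.26]] [77 79 71]
252 [[-0.017, 0.011, 0.263], [-0.013, 0.011, 0.262], [-0.008, 0.012, 0.263]] [75 75 74]
256 [[-0.017, 0.012, 0.267], [-0.013, 0.011, 0.267], [-0.008, 0.012, 0.267]] [78 77 74]
260 [[-0.017, 0.012, 0.271], [-0.013, 0.011, 0.27], [-0.008, 0.012, 0.27]] [75 76 71]
```

The fingers passed just over the lug. Wrist depth puts the shut fingertips at z≈0.243 with TCP at 0.217, so the real tips stand about 26 mm above the reported TCP and not 11 mm below it. The ears read z=0.111 in the same image, so the camera is right. The lid hasn't moved. I'll go back and push again with that tip offset, watching the force.

```bash
cat >> h.py <<'E'
def tcp(th,rho,out=.032):
    x=.065-rho*np.cos(th)+out*np.sin(th); z=.08+rho*np.sin(th)+out*np.cos(th)
    return c2w([x+.0075,0,z-.026])
def cs(q):
    c,s=np.cos(YAW),np.sin(YAW);d=q[:2]-O;return np.round([d[0]*c+d[1]*s,-d[0]*s+d[1]*c,q[2]],4)
E
python3 - <<'E'
from h import *
cmd=np.array([.55465131,-.05350038,.21801972])
b=tcp(1.11,.150,.050); print(b, manip.sense()['tcp_pos'])
up=cmd.copy();up[2]=.245
ov=b.copy();ov[2]=.245
P=lerp(cmd,up,1)+lerp(up,ov,3)+lerp(ov,b,2)+lerp(b,tcp(1.11,.150,.036),2)
rows([(q,1.334,0) for q in P],cmd,1.334); cur=P[-1]
ths=np.linspace(1.11,.02,25)[1:]; rh=np.linspace(.150,.154,24)
for k in range(3):
    P=[tcp(t,r) for t,r in zip(ths[8*k:8*k+8],rh[8*k:8*k+8])]
    print(P[-1]);rows([(q,1.334,0) for q in P],cur,1.334); cur=P[-1]
E
```

```text
[ 0.61417167 -0.06787689  0.21058788] [ 0.55211194 -0.05444202  0.21733595]
[[0.0, 0.0, -0.067, -0.0, 0], [-0.0, 0.051, -0.067, -0.0, 0], [-0.0, 0.102, -0.067, -0.0, 0], [-0.0, 0.153, -0.067, -0.0, 0], [-0.0, 0.153, -0.024, -0.0, 0], [-0.0, 0.153, 0.019, -0.0, 0], [-0.0, 0.137, 0.026, -0.0, 0], [-0.0, 0.122, 0.034, -0.0, 0]]
[ 0.54871552 -0.05206666  0.18019287]
[[0.0, -0.026, 0.009, -0.0, 0], [0.0, -0.042, 0.014, -0.0, 0], [0.0, -0.059, 0.02, -0.0, 0], [0.0, -0.075, 0.027, -0.0, 0], [0.0, -0.091, 0.034, -0.0, 0], [0.0, -0.107, 0.042, -0.0, 0], [0.0, -0.122, 0.051, -0.0, 0], [0.0, -0.137, 0.06, -0.0, 0]]
[ 0.50953076 -0.04260199  0.14075532]
[[0.0, -0.014, 0.01, -0.0, 0], [0.0, -0.028, 0.021, -0.0, 0], [0.0, -0.042, 0.032, -0.0, 0], [0.0, -0.055, 0.045, -0.0, 0], [0.0, -0.067, 0.057, -0.0, 0], [0.0, -0.079, 0.071, -0.0, 0], [0.0, -0.09, 0.084, -0.0, 0], [0.0, -0.101, 0.099, -0.0, 0]]
[ 0.4864302  -0.0370223   0.08907339]
[[0.0, -0.01, 0.015, -0.0, 0], [0.0, -0.019, 0.03, -0.0, 0], [0.0, -0.028, 0.046, -0.0, 0], [0.0, -0.036, 0.062, -0.0, 0], [0.0, -0.043, 0.078, -0.0, 0], [0.0, -0.049, 0.095, -0.0, 0], [0.0, -0.055, 0.112, -0.0, 0], [0.0, -0.059, 0.129, -0.0, 0]]
```

Emit:
move_arm(
  deltas=[
    [0,0.0,-0.067,0,0],
    [0,0.051,-0.067,0,0],
    [0,0.102,-0.067,0,0],
    [0,0.153,-0.067,0,0],
    [0,0.153,-0.024,0,0],
    [0,0.153,0.019,0,0],
    [0,0.137,0.026,0,0],
    [0,0.122,0.034,0,0],
  ],
)

```text
t: 4.3
tcp_pos: [0.6005, -0.0665, 0.2036]
tool_rot: [0.787, 0.617, -0.001, -0.001]
force: [0.4, -0.2, 0.3]
finger_gap: 0.002
```

Emit:
move_arm(
  deltas=[
    [0.0,-0.026,0.009,0,0],
    [0.0,-0.042,0.014,0,0],
    [0.0,-0.059,0.02,0,0],
    [0.0,-0.075,0.027,0,0],
    [0.0,-0.091,0.034,0,0],
    [0.0,-0.107,0.042,0,0],
    [0.0,-0.122,0.051,0,0],
    [0.0,-0.137,0.06,0,0],
  ],
)

```text
t: 4.97
tcp_pos: [0.5476, -0.0537, 0.1805]
tool_rot: [0.787, 0.617, 0.0, 0.0]
force: [1.2, -1.0, -0.3]
finger_gap: -0.004
```

```bash
python3 - <<'E'
from h import *
s=manip.sense();print(s['t'],s['tcp_pos'],s['force'])
b=snap('scene','scene2')['p'][:,:,::-1]
cv2.imwrite('pics/c6.png',cv2.resize(b[150:245,200:320],(758,600),interpolation=cv2.INTER_CUBIC))
E
```

```text
4.9667 [ 0.54758418 -0.05366037  0.18050623] [ 1.23559767 -0.99091282 -0.27566863]
```

View pics/c6.png

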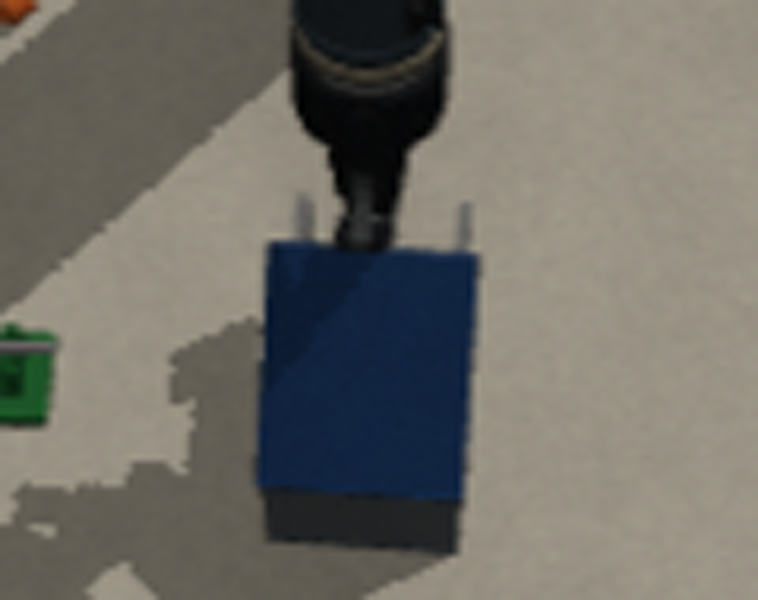

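The lid is now swinging with low force. I'll continue along the arc.

Emit:
move_arm(
  deltas=[
    [0.0,-0.014,0.01,0,0],
    [0.0,-0.028,0.021,0,0],
    [0.0,-0.042,0.032,0,0],
    [0.0,-0.055,0.045,0,0],
    [0.0,-0.067,0.057,0,0],
    [0.0,-0.079,0.071,0,0],
    [0.0,-0.09,0.084,0,0],
    [0.0,-0.101,0.099,0,0],
  ],
)

```text
t: 5.68
tcp_pos: [0.5085, -0.0439, 0.1405]
tool_rot: [0.787, 0.617, 0.0, 0.0]
force: [0.5, -0.5, 1.4]
finger_gap: -0.003
```

```bash
python3 - <<'E'
from h import *
s=manip.sense();print(s['t'],s['tcp_pos'],s['force'])
b=snap('wrist','wrist3')
b=snap('scene','scene3');W=pts(b)
hsv=cv2.cvtColor(b['p'],cv2.COLOR_RGB2HSV)
bl=(hsv[...,0]>100)&(hsv[...,0]<125)&(hsv[...,1]>100)&(W[...,0]<.75)&(W[...,0]>.4)&(np.abs(W[...,1])<.15)&(W[...,2]>.06)
bl=cv2.erode(bl.astype(np.uint8),np.ones((3,3)))>0
q=W[bl];c=q.mean(0)
u,sv,vt=np.linalg.svd(q-c,full_matrices=False);n=vt[2]*np.sign(vt[2][2]);print(np.arctan2(np.hypot(n[0],n[1]),n[2]),c,q[:,2].max())
E
```

```text
5.6833 [ 0.50850066 -0.04389283  0.14050901] [ 0.50442209 -0.53823635  1.3715051 ]
0.3501625559467674 [ 0.57279976 -0.05797771  0.11164039] 0.13953217639436466
```

View pics/wrist3.png

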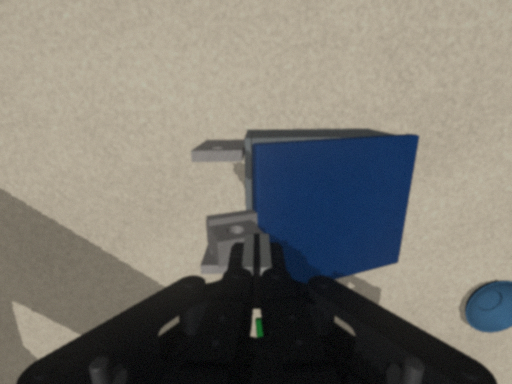

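Emit:
move_arm(
  deltas=[
    [0.0,-0.01,0.015,0,0],
    [0.0,-0.019,0.03,0,0],
    [0.0,-0.028,0.046,0,0],
    [0.0,-0.036,0.062,0,0],
    [0.0,-0.043,0.078,0,0],
    [0.0,-0.049,0.095,0,0],
    [0.0,-0.055,0.112,0,0],
    [0.0,-0.059,0.124,0,0],
  ],
)

```text
t: 6.45
tcp_pos: [0.4852, -0.0382, 0.0905]
tool_rot: [0.787, 0.617, -0.0, -0.001]
force: [0.7, 0.5, 0.4]
finger_gap: -0.003
```

Emit:
move_arm(
  deltas=[
    [0,0,0.002,0,0],
    [0,0,0.004,0,0],
    [0,0,0.006,0,0],
    [0,0,0.008,0,0],
    [0,0,0.01,0,0],
    [0,0,0.01,0,0],
    [0,0,0.01,0,0],
    [0,0,0.01,0,0],
  ],
)

```text
t: 7.12
tcp_pos: [0.4852, -0.0382, 0.0898]
tool_rot: [0.787, 0.618, -0.0, -0.0]
force: [-5.0, 1.4, 24.4]
finger_gap: 0.0
```

```bash
cat >> h.py <<'E'
def lidfit(n):
    b=load(n);W=pts(b)
    hsv=cv2.cvtColor(b['p'],cv2.COLOR_RGB2HSV)
    bl=(hsv[...,0]>100)&(hsv[...,0]<125)&(hsv[...,1]>100)&(W[...,0]<.75)&(W[...,0]>.4)&(np.abs(W[...,1]+.05)<.12)&(W[...,2]>.06)
    bl=cv2.erode(bl.astype(np.uint8),np.ones((3,3)))>0
    q=W[bl];c=np.median(q,0);q=q[np.abs(q[:,2]-c[2])<.015];c=q.mean(0)
    u,sv,vt=np.linalg.svd(q-c,full_matrices=False);n=vt[2]*np.sign(vt[2][2]);print('n',n.round(3),'tilt along case x',np.arctan2(n[0]*np.cos(YAW)+n[1]*np.sin(YAW),n[2]),c,len(q))
    C=np.array([cs(x) for x in q]);
    for a in np.arange(-.07,.07,.02):
        m=(C[:,0]>a)&(C[:,0]<a+.02)
        if m.sum()>5: print(round(a+.01,3),np.median(C[m,2]).round(4),end='; ')
    print()
E
python3 - <<'E'
from h import *
s=manip.sense();print(s['t'],s['tcp_pos'],s['force'])
snap('wrist','wrist4');snap('scene','scene4');lidfit('wrist4');lidfit('scene4')
w=load('wrist4')
cv2.imwrite('pics/c7.png',cv2.resize(w['p'][110:290,150:400,::-1],(800,576),interpolation=cv2.INTER_CUBIC))
E
```

```text
7.1167 [ 0.48515449 -0.03819355  0.08981782] [-4.98417489  1.35072848 24.36056731]
n [-0.     0.001  1.   ] tilt along case x -0.0006507597108585105 [ 0.56878016 -0.04722605  0.08896276] 28533
-0.06 0.0889; -0.04 0.0889; -0.02 0.0889; 0.0 0.089; 0.02 0.089; 0.04 0.089; 0.06 0.089; 
n [-0.003 -0.002  1.   ] tilt along case x -0.002540449253327208 [ 0.56804506 -0.05628777  0.09112061] 900
-0.06 0.0907; -0.04 0.0907; -0.02 0.0909; 0.0 0.0912; 0.02 0.091; 0.04 0.0912; 0.06 0.0912;
```

View pics/c7.png

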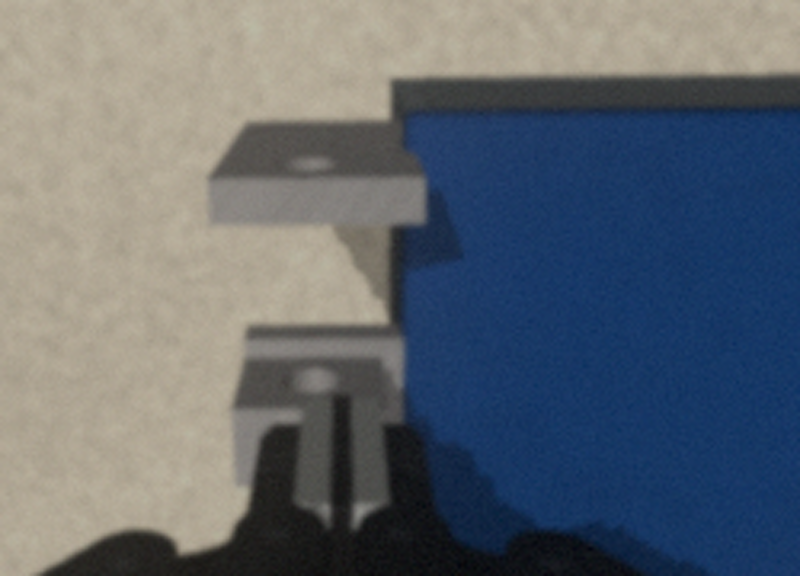

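The lid lies flat: wrist depth gives 0.0889–0.0890 m along its whole length, tilt ≈ 0, and it met a hard stop at 24 N. In c7 the left ear's top face is clear at px (216–283, 166–180). The contact also calibrates the shut tip as TCP + 22 mm. I'll refine the case pose and lift off.

```bash
python3 - <<'E'
from h import *
w=load('wrist4')
for n,u,v in [('L front-out(y50?)',150+210/3.2,110+178/3.2),('L front-in',150+210/3.2,110+224/3.2),('L back-out',150+427/3.2,110+178/3.2),('L back-in',150+427/3.2,110+224/3.2)]:
    q=ray(w,u-.5,v-.5,.112);print(n,q.round(4),cs(q))
# lid left edge front corner (z .09): px (403,110) c7
q=ray(w,150+403/3.2-.5,110+110/3.2-.5,.09);print('lid corner expect (-67,57)',cs(q))
# lid mask edges for yaw
hsv=cv2.cvtColor(w['p'],cv2.COLOR_RGB2HSV);bl=((hsv[...,0]>100)&(hsv[...,0]<125)&(hsv[...,1]>120)).astype(np.uint8)
e=[];
for u in range(285,400,3):
    v=np.nonzero(bl[:,u])[0]; v=v[(v>100)]; e.append(ray(w,u,v.min()-.5,.09)[:2])
e=np.array(e);vx=cv2.fitLine(e.astype(np.float32),cv2.DIST_HUBER,0,.001,.001).ravel();print('yaw lid edge',np.arctan2(vx[1],vx[0]), [cs(np.append(x,0.09))[:2] for x in e[::10]])
e=[]
for v in range(150,200,3):
    u=np.nonzero(bl[v])[0];u=u[u>250]; e.append(ray(w,u.min()-.5,v,.09)[:2])
e=np.array(e);vx=cv2.fitLine(e.astype(np.float32),cv2.DIST_HUBER,0,.001,.001).ravel();print('yaw front',np.arctan2(vx[1],vx[0])-np.pi/2, [cs(np.append(x,0.09))[:2] for x in e[::5]])
E
```

```text
L front-out(y50?) [0.4769 0.0157 0.112 ] [-0.1025  0.049   0.112 ]
L front-in [0.4747 0.0083 0.112 ] [-0.1029  0.0413  0.112 ]
L back-out [0.5112 0.0073 0.112 ] [-0.0671  0.0489  0.112 ]
L back-in [ 5.096e-01 -3.000e-04  1.120e-01] [-0.0669  0.0412  0.112 ]
lid corner expect (-67,57) [-0.0698  0.057   0.09  ]
yaw lid edge -0.22675698 [array([-0.0641,  0.0566]), array([-0.0465,  0.0566]), array([-0.0288,  0.0571]), array([-0.0112,  0.057 ])]
yaw front -0.39803767 [array([-0.0691,  0.0534]), array([-0.0647,  0.0443]), array([-0.0644,  0.035 ]), array([-0.0691,  0.0253])]
```

Emit:
move_arm(
  deltas=[
    [0,0,-0.01,0,0],
    [0,0,-0.04,0,0],
    [0,0,-0.1,0,0],
    [-0.05,0,-0.16,0,0],
    [-0.14,0,-0.2,0,0],
    [-0.22,0,-0.2,0,0],
    [-0.25,0,-0.2,0,0],
    [-0.25,0,-0.2,0,0],
  ],
)

```text
t: 7.88
tcp_pos: [0.4615, -0.1376, 0.1672]
tool_rot: [0.788, 0.616, -0.0, -0.0]
force: [0.1, 0.0, -0.5]
finger_gap: 0.001
```

```bash
python3 - <<'E'
from h import *
s=manip.sense();print(s['t'],s['tcp_pos'],s['force'],yawof(s['tool_rot']))
w=snap('wrist','wrist5');lidfit('wrist5')
E
```

```text
7.8833 [ 0.46145287 -0.13759999  0.1671927 ] [ 0.09016973  0.01286771 -0.45154641] 1.3268087699715696
n [0. 0. 1.] tilt along case x 0.00034224892537307766 [ 0.56424021 -0.05374035  0.08899005] 22611
-0.06 0.089; -0.04 0.089; -0.02 0.089; 0.0 0.089; 0.02 0.089; 0.04 0.089; 0.06 0.0889;
```

View pics/wrist5.png

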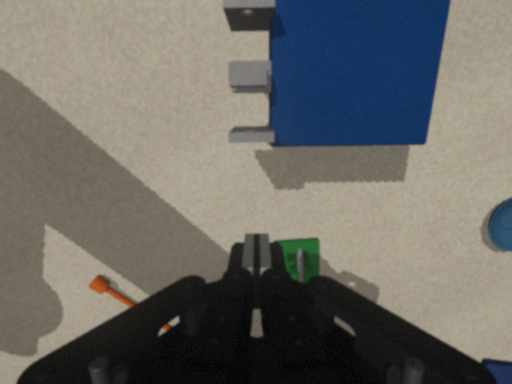

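```bash
python3 - <<'E'
from h import *
w=load('wrist5')
cv2.imwrite('pics/c8.png',cv2.resize(w['p'][0:160,210:290,::-1],(400,800)[::1],interpolation=cv2.INTER_CUBIC)[:600] if 0 else cv2.resize(w['p'][0:150,215:285,::-1],(280,600),interpolation=cv2.INTER_CUBIC))
hsv=cv2.cvtColor(w['p'],cv2.COLOR_RGB2HSV);bl=((hsv[...,0]>100)&(hsv[...,0]<125)&(hsv[...,1]>120)).astype(np.uint8)
bl[170:]=0
def fit(e):
    e=np.array(e);vx=cv2.fitLine(e.astype(np.float32),cv2.DIST_HUBER,0,.0005,.001).ravel();return np.arctan2(vx[1],vx[0]),np.median([cs(np.append(x,0))[:2] for x in e],0)
e=[ray(w,u,np.nonzero(bl[:,u])[0].max()+.5,.09)[:2] for u in range(280,415,3)]; print('right edge',fit(e))
e=[ray(w,np.nonzero(bl[v])[0].min()-.5,v,.09)[:2] for v in list(range(36,56,2))+list(range(96,122,2))]; a=fit(e);print('front edge',a[0]-np.pi/2,a[1])
e=[ray(w,np.nonzero(bl[v])[0].max()+.5,v,.09)[:2] for v in range(10,135,3)]; a=fit(e);print('back edge',a[0],a[1])
E
```

```text
right edge (np.float32(-0.23438542), array([-0.0027, -0.0564]))
front edge -0.22849262 [-0.0686 -0.018 ]
back edge 1.3380467 [0.0646 0.0011]
```

View pics/c8.png

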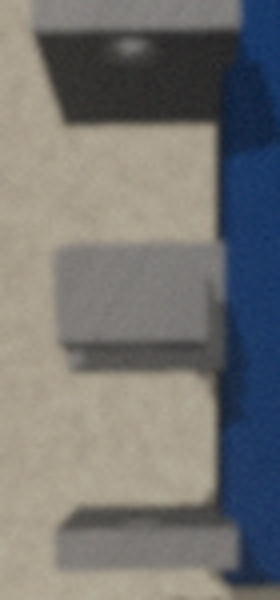

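```bash
python3 - <<'E'
import h
from h import *
h.YAW=-0.233
w=load('wrist5')
for n,a,b in [('R fo -101,-50',57,570),('R fi -101 -42',57,526),('R bo -65 -50',240,570),('R bi',240,526),('L fi -101,42',38,30),('L bi -65 42',240,30),('lug f +8',57,243),('lug f -8',57,342),('lug b-8 -71',208,342)]:
    print(n,cs(ray(w,215+a/4-.5,b/4-.5,.112)))
E
```

```text
R fo -101,-50 [-0.1024 -0.0506  0.112 ]
R fi -101 -42 [-0.1021 -0.0421  0.112 ]
R bo -65 -50 [-0.0664 -0.051   0.112 ]
R bi [-0.0665 -0.0425  0.112 ]
L fi -101,42 [-0.1018  0.041   0.112 ]
L bi -65 42 [-0.0672  0.0406  0.112 ]
lug f +8 [-0.1     0.0079  0.112 ]
lug f -8 [-0.1007 -0.0088  0.112 ]
lug b-8 -71 [-0.0727 -0.0091  0.112 ]
```

```bash
sed -i 's/^YAW=.*/YAW=-0.233; O=np.array([0.5636,-0.0564])/' h.py; python3 - <<'E'
from h import *
t=load('top0');a=ray(t,225+707/5-.5,125+361/5-.5,.04);b=ray(t,225+480/5-.5,125+327/5-.5,.04)
print('knob',a,'tip',b,np.linalg.norm(a-b),np.arctan2(*(b-a)[[1,0]]))
w=load('wrist5');W=pts(w)
print('decoys',ray(w,98,283,.01),ray(w,168,328,.01))
s=manip.sense();p=s['tcp_pos'];print(p)
k=a.copy();k[2]=.12
cmd=p;print(k-p)
yr=np.arctan2(*(b-a)[[1,0]])
P=lerp(p,np.array([k[0],k[1],.12]),7);P.append(P[-1])
rows([(q,1.334+(yr-1.334)*min(1,(i+1)/7),55) for i,q in enumerate(P)],p,1.334)
E
```

```text
knob [ 0.47005861 -0.36279883  0.04      ] tip [ 0.48994381 -0.23189149  0.04      ] 0.1324090401167385 1.4200458995945562
decoys [ 0.21528331 -0.23235014  0.01      ] [ 0.28229109 -0.32807291  0.01      ]
[ 0.46121027 -0.13586189  0.16682314]
[ 0.00884833 -0.22693694 -0.04682314]
[[-0.078, 0.022, 0.017, -0.025, 55], [-0.156, 0.044, 0.033, -0.049, 55], [-0.234, 0.066, 0.05, -0.074, 55], [-0.312, 0.088, 0.067, -0.098, 55], [-0.39, 0.11, 0.084, -0.123, 55], [-0.468, 0.133, 0.1, -0.148, 55], [-0.546, 0.155, 0.117, -0.172, 55], [-0.546, 0.155, 0.117, -0.172, 55]]
```

Emit:
move_arm(
  deltas=[
    [-0.078,0.022,0.017,-0.025,55],
    [-0.156,0.044,0.033,-0.049,55],
    [-0.234,0.066,0.05,-0.074,55],
    [-0.312,0.088,0.067,-0.098,55],
    [-0.39,0.11,0.084,-0.123,55],
    [-0.468,0.133,0.1,-0.148,55],
    [-0.546,0.155,0.117,-0.172,55],
    [-0.546,0.155,0.117,-0.172,55],
  ],
)

```text
t: 8.6
tcp_pos: [0.4714, -0.3669, 0.1185]
tool_rot: [0.76, 0.65, -0.0, 0.001]
force: [-0.1, -0.7, 0.8]
finger_gap: 0.549
```

```bash
python3 - <<'E'
from h import *
s=manip.sense();print(s['t'],s['tcp_pos'],s['force'],yawof(s['tool_rot']),s['finger_gap'])
w=snap('wrist','wrist6')
E
```

```text
8.6 [ 0.47137413 -0.36691828  0.11851152] [-0.05812687 -0.73747645  0.775459  ] 1.4145070011183272 0.5493536313398604
```

View pics/wrist6.png

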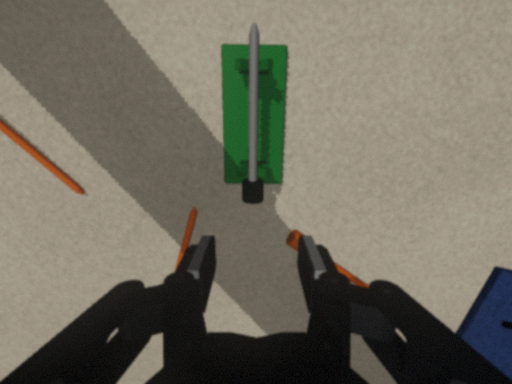

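```bash
python3 - <<'E'
from h import *
w=load('wrist6');W=pts(w);p=w['p'].astype(int)
# shaft: grey bright, between cols 240-268
mx=p.max(2);mn=p.min(2)
L=[]
for v in range(50,178,4):
    row=p[v,235:275]; gr=(row.max(1)-row.min(1)<25)
    # green bg -> not grey
    idx=np.nonzero(gr)[0]+235
    idx=idx[(idx>243)&(idx<266)]
    L.append((v,idx.min(),idx.max(),len(idx)))
print(L)
c=np.array([[ (a+b)/2, v] for v,a,b,n in L if n<14])
pts3=np.array([ray(w,u,v,.04) for u,v in c])
f=cv2.fitLine(pts3[:,:2].astype(np.float32),cv2.DIST_HUBER,0,.0005,.001).ravel(); print('rod yaw',np.arctan2(f[1],f[0]),f)
print('tip',ray(w,254,24,.04))
dk=(mx<45)
vv,uu=np.nonzero(dk[175:210,235:270]);print('knob px',uu.min()+235,uu.max()+235,vv.min()+175,vv.max()+175)
for v in (180,184,191,198,202): print(v,p[v,253],W[v,253].round(4))
# shaft depth
for v in (60,80,100,120,140,160): print(v,W[v,252:256,2].round(4), W[v,252].round(4))
for u,v in [(194,212),(294,238),(300,233)]: print(ray(w,u,v,.01),W[v,u].round(3))
E
```

```text
[(50, np.int64(249), np.int64(258), 10), (54, np.int64(249), np.int64(258), 10), (58, np.int64(249), np.int64(258), 10), (62, np.int64(249), np.int64(258), 10), (66, np.int64(248), np.int64(258), 11), (70, np.int64(246), np.int64(258), 12), (74, np.int64(248), np.int64(259), 12), (78, np.int64(248), np.int64(258), 11), (82, np.int64(248), np.int64(258), 11), (86, np.int64(248), np.int64(258), 11), (90, np.int64(249), np.int64(258), 10), (94, np.int64(249), np.int64(258), 10), (98, np.int64(249), np.int64(258), 10), (102, np.int64(249), np.int64(257), 9), (106, np.int64(249), np.int64(257), 9), (110, np.int64(249), np.int64(257), 9), (114, np.int64(249), np.int64(257), 9), (118, np.int64(249), np.int64(257), 9), (122, np.int64(249), np.int64(257), 9), (126, np.int64(249), np.int64(257), 9), (130, np.int64(249), np.int64(257), 9), (134, np.int64(249), np.int64(257), 9), (138, np.int64(249), np.int64(257), 9), (142, np.int64(249), np.int64(257), 9), (146, np.int64(249), np.int64(257), 9), (150, np.int64(249), np.int64(256), 8), (154, np.int64(249), np.int64(256), 8), (158, np.int64(249)
[... 363 characters left out ...]
[29 29 24] [ 0.4714 -0.353   0.0484]
191 [29 29 25] [ 0.4704 -0.3591  0.0491]
198 [28 28 23] [ 0.4694 -0.3655  0.0493]
202 [35 35 28] [ 0.4687 -0.3695  0.0486]
60 [0.0437 0.0425 0.0437 0.0439] [ 0.4865 -0.2542  0.0437]
80 [0.0425 0.0436 0.0428 0.0425] [ 0.4842 -0.2685  0.0425]
100 [0.0417 0.0433 0.0425 0.0426] [ 0.4817 -0.2836  0.0417]
120 [0.0419 0.0423 0.0437 0.0424] [ 0.4792 -0.2993  0.0419]
140 [0.0432 0.0439 0.0427 0.0429] [ 0.4765 -0.3156  0.0432]
160 [0.0438 0.0436 0.0421 0.0419] [ 0.4738 -0.3326  0.0438]
[ 0.40251696 -0.38443766  0.01      ] [ 0.401 -0.386  0.006]
[ 0.50376647 -0.43143182  0.01      ] [ 0.503 -0.427  0.019]
[ 0.51090559 -0.42645089  0.01      ] [ 0.511 -0.425  0.013]
```

```bash
python3 - <<'E'
from h import *
s=manip.sense();print(s['t'],s['tcp_pos'],s['qd'].round(3),yawof(s['tool_rot']))
p=s['tcp_pos'];y=yawof(s['tool_rot'])
t=np.array([.4688,-.3652,.04]);P=lerp(p,t,4)
rows([(q,1.401,50) for q in P]+[(t,1.401,50)]*4,p,y)
E
```

```text
8.65 [ 0.47063738 -0.36343255  0.11866167] [ 0.042 -0.035  0.066  0.017  0.028  0.01 ] 1.414588769047131
[[-0.001, -0.001, 0.049, 0.027, 50], [-0.003, -0.002, 0.098, 0.027, 50], [-0.004, -0.003, 0.147, 0.027, 50], [-0.005, -0.004, 0.197, 0.027, 50], [-0.005, -0.004, 0.197, 0.027, 50], [-0.005, -0.004, 0.197, 0.027, 50], [-0.005, -0.004, 0.197, 0.027, 50], [-0.005, -0.004, 0.197, 0.027, 50]]
```

Emit:
move_arm(
  deltas=[
    [-0.003,-0.002,0.049,0.03,50],
    [-0.005,-0.003,0.098,0.03,50],
    [-0.007,-0.004,0.147,0.03,50],
    [-0.009,-0.005,0.18,0.03,50],
    [-0.009,-0.005,0.197,0.03,50],
    [-0.009,-0.005,0.197,0.03,50],
    [-0.009,-0.005,0.197,0.03,50],
    [-0.009,-0.005,0.197,0.03,50],
  ],
)

```text
t: 9.32
tcp_pos: [0.4686, -0.3652, 0.0426]
tool_rot: [0.764, 0.645, 0.0, 0.0]
force: [0.8, -0.5, 0.6]
finger_gap: 0.497
```

```bash
python3 - <<'E'
from h import *
s=manip.sense();print(s['t'],s['tcp_pos'],s['qd'].round(3),yawof(s['tool_rot']),s['force'])
w=snap('wrist','wrist7')
E
```

```text
9.3167 [ 0.46861091 -0.36519664  0.04257018] [-0.006 -0.01  -0.008 -0.003 -0.002 -0.001] 1.4027184569303643 [ 0.77331274 -0.52996487  0.64678877]
```

View pics/wrist7.png

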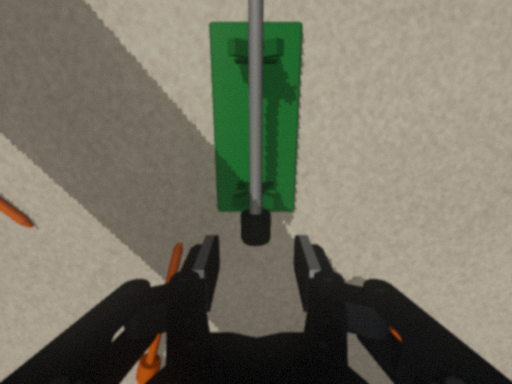

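Emit:
move_arm(
  deltas=[
    [0,0,0.02,0,50],
    [0,0,0.04,0,50],
    [0,0,0.06,0,50],
    [0,0,0.08,0,50],
    [0,0,0.1,0,50],
    [0,0,0.111,0,50],
    [0,0,0.111,0,50],
    [0,0,0.111,0,50],
  ],
)

```text
t: 10.03
tcp_pos: [0.4677, -0.3655, -0.0032]
tool_rot: [0.764, 0.645, -0.0, -0.001]
force: [0.1, 0.1, -0.4]
finger_gap: 0.499
```

```bash
python3 - <<'E'
from h import *
s=manip.sense();print(s['t'],s['tcp_pos'],s['qd'].round(3),yawof(s['tool_rot']),s['force'])
w=snap('wrist','wrist8');W=pts(w)
for v in range(225,260,5): print(v,W[v,214].round(3),W[v,299].round(3),W[v,256].round(3))
E
```

```text
10.0333 [ 0.46767886 -0.36547869 -0.00318177] [ 0.002 -0.016 -0.007  0.002 -0.    -0.002] 1.4017111815996732 [ 0.13890626  0.06543582 -0.43303512]
225 [ 0.445 -0.35   0.007] [ 0.496 -0.359  0.008] [ 0.473 -0.339  0.043]
230 [ 0.444 -0.354  0.008] [ 0.495 -0.363  0.006] [ 0.473 -0.341  0.044]
235 [ 0.448 -0.349  0.024] [ 0.494 -0.357  0.024] [ 0.472 -0.344  0.044]
240 [ 0.449 -0.349  0.03 ] [ 0.493 -0.357  0.03 ] [ 0.472 -0.347  0.043]
245 [ 0.449 -0.35   0.035] [ 0.492 -0.357  0.035] [ 0.471 -0.349  0.044]
250 [ 0.449 -0.351  0.038] [ 0.491 -0.358  0.038] [ 0.471 -0.351  0.044]
255 [ 0.449 -0.354  0.038] [ 0.491 -0.361  0.038] [ 0.471 -0.351  0.048]
```

View pics/wrist8.png

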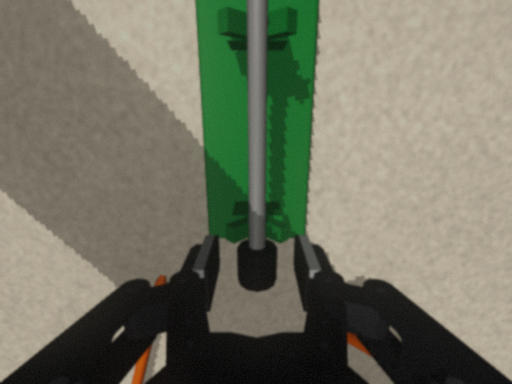

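Pads straddle the knob: px 257,265, mid-jaw within 1 mm, and pad front edges about 3 mm behind the knob face. Closing.

Emit:
move_arm(
  deltas=[
    [0,0,0,0,20],
    [0,0,0,0,10],
    [0,0,0,0,0],
    [0,0,0,0,0],
    [0,0,0,0,0],
    [0,0,0,0,0],
    [0,0,0,0,0],
    [0,0,0,0,0],
  ],
  force=90,
)

```text
t: 10.75
tcp_pos: [0.468, -0.3659, -0.0022]
tool_rot: [0.764, 0.645, -0.0, 0.0]
force: [-0.6, 0.1, 5.2]
finger_gap: 0.199
```

Emit:
move_arm(
  deltas=[
    [0,0,-0.005,0,0],
    [0,0,-0.015,0,0],
    [0,0,-0.03,0,0],
    [0,0,-0.05,0,0],
    [0,0,-0.07,0,0],
    [0,0,-0.09,0,0],
    [0,0,-0.1,0,0],
    [0,0,-0.1,0,0],
  ],
)

```text
t: 11.42
tcp_pos: [0.4686, -0.3664, 0.039]
tool_rot: [0.764, 0.645, 0.0, 0.001]
force: [-0.4, 0.1, -0.2]
finger_gap: 0.197
```

```bash
python3 - <<'E'
from h import *
s=manip.sense();print(s['t'],s['tcp_pos'],s['qd'].round(3),yawof(s['tool_rot']),s['force'],s['finger_gap'])
w=snap('wrist','wrist9');W=pts(w)
for v in range(20,260,20): print(v,W[v,256:261:2].round(4).tolist())
E
```

```text
11.4167 [ 0.46864615 -0.36644083  0.03901527] [-0.001  0.019  0.009  0.    -0.013  0.002] 1.401827284011727 [-0.44409963  0.0632733  -0.163955  ] 0.19722017925618962
20 [[0.4879, -0.2572, 0.083], [0.4886, -0.2574, 0.0833], [0.4894, -0.2572, 0.082]]
40 [[0.4867, -0.264, 0.0838], [0.4875, -0.2639, 0.0828], [0.4882, -0.2642, 0.0837]]
60 [[0.4855, -0.2707, 0.0831], [0.4863, -0.2709, 0.0832], [0.4871, -0.2711, 0.0834]]
80 [[0.4843, -0.2779, 0.0829], [0.4851, -0.2781, 0.0839], [0.4859, -0.2781, 0.082]]
100 [[0.483, -0.2854, 0.083], [0.4838, -0.2856, 0.0824], [0.4846, -0.2857, 0.0837]]
120 [[0.4817, -0.2932, 0.0833], [0.4825, -0.2934, 0.0834], [0.4833, -0.2935, 0.0831]]
140 [[0.4803, -0.3013, 0.0841], [0.4811, -0.3015, 0.084], [0.482, -0.3018, 0.0827]]
160 [[0.4788, -0.3098, 0.0837], [0.4797, -0.3101, 0.0833], [0.4805, -0.3103, 0.0828]]
180 [[0.4773, -0.3188, 0.0833], [0.4782, -0.3189, 0.0835], [0.4791, -0.319, 0.0839]]
200 [[0.4757, -0.3282, 0.0831], [0.4766, -0.3283, 0.0834], [0.4775, -0.3283, 0.0839]]
220 [[0.4741, -0.3376, 0.0843], [0.475, -0.338, 0.0836], [0.4759, -0.338, 0.084]]
240 [[0.4723, -0.3479, 0.084], [0.4732, -0.3483, 0.0835], [0.4742, -0.3484, 0.0836]]
```

View pics/wrist9.png

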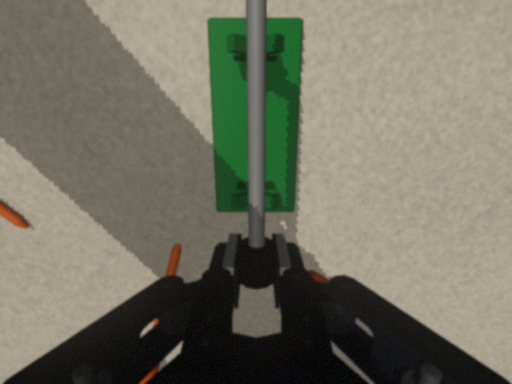

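Rod lifted and level: shaft top z = 0.083–0.084 along its visible length at px col 257. Next I'll fit its axis in the tool frame and plan the approach.

```bash
python3 - <<'E'
from h import *
w=load('wrist9');p=w['p'].astype(int)
L=[]
for v in range(6,205,4):
    row=p[v,236:280]; gr=(row.max(1)-row.min(1)<22)&(row.max(1)>60)
    lab=np.nonzero(gr)[0]+236; lab=lab[(lab>244)&(lab<272)]
    L.append((v,lab.min(),lab.max()))
c=np.array([[(a+b)/2,v] for v,a,b in L if 6<b-a<22]);print(L[::6])
q=np.array([ray(w,u,v,.0804) for u,v in c])[:,:2]
f=cv2.fitLine(q.astype(np.float32),cv2.DIST_HUBER,0,.0005,.001).ravel();y=np.arctan2(f[1],f[0])
s=manip.sense();t=s['tcp_pos'][:2];ty=yawof(s['tool_rot']);print('rod yaw',y,'tool',ty,'tcp',s['tcp_pos'])
Y=np.array([np.sin(ty),-np.cos(ty)]);X=np.array([np.cos(ty),np.sin(ty)])
for xx in (0.02,.07,.139):
    k=(xx-(f[2:]-t)@X)/(f[:2]@X); pt=f[2:]+k*f[:2]; print('lateral offset (tool y) at x',xx,(pt-t)@Y)
E
```

```text
[(6, np.int64(246), np.int64(267)), (30, np.int64(247), np.int64(265)), (54, np.int64(246), np.int64(264)), (78, np.int64(247), np.int64(264)), (102, np.int64(248), np.int64(264)), (126, np.int64(248), np.int64(264)), (150, np.int64(248), np.int64(264)), (174, np.int64(248), np.int64(264)), (198, np.int64(247), np.int64(264))]
rod yaw 1.4011369 tool 1.4018552811534837 tcp [ 0.46828472 -0.36605915  0.03832031]
lateral offset (tool y) at x 0.02 0.0009157871464122427
lateral offset (tool y) at x 0.07 0.0009517073755973231
lateral offset (tool y) at x 0.139 0.001001277291872775
```

```bash
python3 - <<'E'
from h import *
s=manip.sense();p=s['tcp_pos'];y=yawof(s['tool_rot'])
t=c2w([-.086,-.219,.0585]);print(p,t)
P=lerp(p,t,7)
for i in (0,1): P[i][2]=.055 if i else .047
for i in range(2,7): P[i][2]=.0585
rows([(q,y+(1.3378-y)*(i+1)/7,0) for i,q in enumerate(P)]+[(t,1.3378,0)],p,y)
E
```

```text
[ 0.46828472 -0.36605915  0.03832031] [ 0.42935733 -0.24962502  0.0585    ]
[[0.039, -0.021, -0.022, 0.018, 0], [0.077, -0.041, -0.042, 0.037, 0], [0.116, -0.062, -0.05, 0.055, 0], [0.155, -0.083, -0.05, 0.073, 0], [0.193, -0.103, -0.05, 0.092, 0], [0.232, -0.124, -0.05, 0.11, 0], [0.271, -0.145, -0.05, 0.128, 0], [0.271, -0.145, -0.05, 0.128, 0]]
```

Emit:
move_arm(
  deltas=[
    [0.01,-0.005,-0.022,0.018,0],
    [0.05,-0.03,-0.042,0.037,0],
    [0.1,-0.055,-0.05,0.055,0],
    [0.15,-0.08,-0.05,0.073,0],
    [0.2,-0.107,-0.05,0.092,0],
    [0.24,-0.128,-0.05,0.11,0],
    [0.271,-0.145,-0.05,0.128,0],
    [0.271,-0.145,-0.05,0.128,0],
  ],
)

```text
t: 12.13
tcp_pos: [0.4264, -0.2449, 0.0574]
tool_rot: [0.784, 0.621, -0.0, -0.003]
force: [0.5, -0.0, -0.8]
finger_gap: 0.202
```

```bash
python3 - <<'E'
from h import *
w=snap('top','top2');b=snap('scene','scene5')
w=snap('wrist','wrist10');W=pts(w)
s=manip.sense();p=s['tcp_pos'];print(s['t'],p,cs(p),yawof(s['tool_rot']),s['force'],s['qd'].round(3))
for v in range(10,230,40): print(v,W[v,254:261:2].round(4).tolist())
print(cv2.imwrite('pics/c9.png',np.vstack([cv2.resize(load('top2')['p'][130:230,220:370,::-1],(450,300),interpolation=cv2.INTER_CUBIC),cv2.resize(b['p'][150:250,170:320,::-1],(450,300),interpolation=cv2.INTER_CUBIC)])))
E
```

```text
12.2833 [ 0.42982797 -0.25007134  0.05772704] [-0.0854 -0.2193  0.0577] 1.3380396286459946 [ 0.74343366  0.50445095 -1.21375239] [-0.01   0.006 -0.022  0.    -0.001  0.002]
10 [[0.4553, -0.1382, 0.1028], [0.456, -0.1384, 0.1027], [0.4568, -0.1381, 0.1013], [0.4575, -0.1384, 0.1016]]
50 [[0.4522, -0.151, 0.1016], [0.4529, -0.1513, 0.1025], [0.4536, -0.1516, 0.103], [0.4545, -0.1516, 0.1017]]
90 [[0.4488, -0.1653, 0.1023], [0.4496, -0.1654, 0.1013], [0.4503, -0.1657, 0.1034], [0.4511, -0.1658, 0.1023]]
130 [[0.4451, -0.1807, 0.1023], [0.4459, -0.1809, 0.1019], [0.4467, -0.1811, 0.1022], [0.4476, -0.1812, 0.1023]]
170 [[0.4411, -0.1973, 0.1031], [0.442, -0.1975, 0.1029], [0.4428, -0.1978, 0.1023], [0.4436, -0.1984, 0.1006]]
210 [[0.4367, -0.2158, 0.1024], [0.4375, -0.2161, 0.1021], [0.4385, -0.216, 0.103], [0.4394, -0.2163, 0.1028]]
True
```

View pics/c9.png

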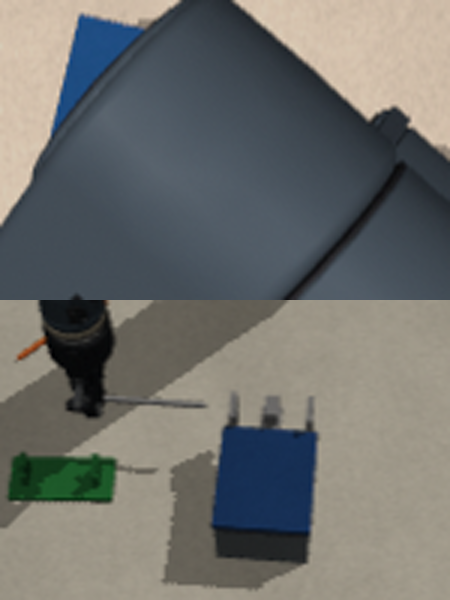

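View pics/wrist10.png

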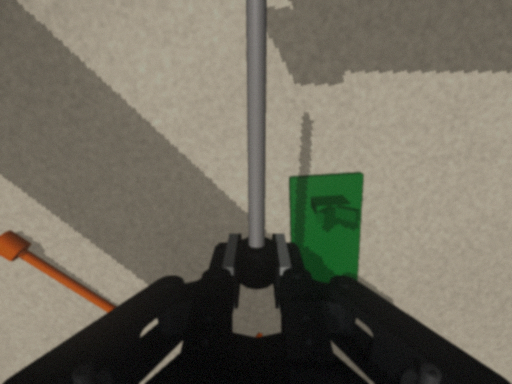

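Emit:
move_arm(
  deltas=[
    [0.015,-0.0015,-0.002,0,0],
    [0.03,-0.0015,-0.002,0,0],
    [0.045,-0.0015,-0.002,0,0],
    [0.055,-0.0015,-0.002,0,0],
    [0.065,-0.0015,-0.002,0,0],
    [0.075,-0.0015,-0.002,0,0],
    [0.085,-0.0015,-0.002,0,0],
    [0.095,-0.0015,-0.002,0,0],
  ],
)

```text
t: 12.95
tcp_pos: [0.4373, -0.2116, 0.0582]
tool_rot: [0.784, 0.62, 0.0, 0.0]
force: [0.9, -0.3, -0.5]
finger_gap: 0.201
```

```bash
python3 - <<'E'
from h import *
b=snap('scene','scene6')
w=snap('wrist','wrist11');W=pts(w)
s=manip.sense();p=s['tcp_pos'];print(s['t'],p,cs(p),yawof(s['tool_rot']),s['force'],s['ft_torque'])
for v in range(10,230,40): print(v,W[v,254:261:2].round(4).tolist())
cv2.imwrite('pics/c10.png',cv2.resize(b['p'][165:215,180:280,::-1],(800,400),interpolation=cv2.INTER_CUBIC))
E
```

```text
13.05 [ 0.43711411 -0.21118385  0.05819359] [-0.0873 -0.1798  0.0582] 1.3385566212367415 [-0.08962675  0.48794298 -1.14034402] [ 0.03170568 -0.01971332 -0.00163881]
10 [[0.4633, -0.0996, 0.1022], [0.4639, -0.1001, 0.1035], [0.4647, -0.1, 0.1025], [0.4654, -0.1006, 0.1038]]
50 [[0.4601, -0.1129, 0.1032], [0.4608, -0.1131, 0.1034], [0.4616, -0.1133, 0.1035], [0.4624, -0.1134, 0.1029]]
90 [[0.4567, -0.127, 0.1029], [0.4575, -0.1272, 0.1028], [0.4583, -0.1273, 0.1021], [0.4591, -0.1276, 0.1028]]
130 [[0.453, -0.1424, 0.1034], [0.4538, -0.1426, 0.1028], [0.4547, -0.1428, 0.1023], [0.4555, -0.143, 0.1021]]
170 [[0.449, -0.1593, 0.1025], [0.4498, -0.1594, 0.1026], [0.4507, -0.1595, 0.103], [0.4516, -0.1595, 0.1039]]
210 [[0.4446, -0.1774, 0.1032], [0.4454, -0.1783, 0.1016], [0.4463, -0.1782, 0.1024], [0.4472, -0.1787, 0.1015]]
```

View pics/c10.png

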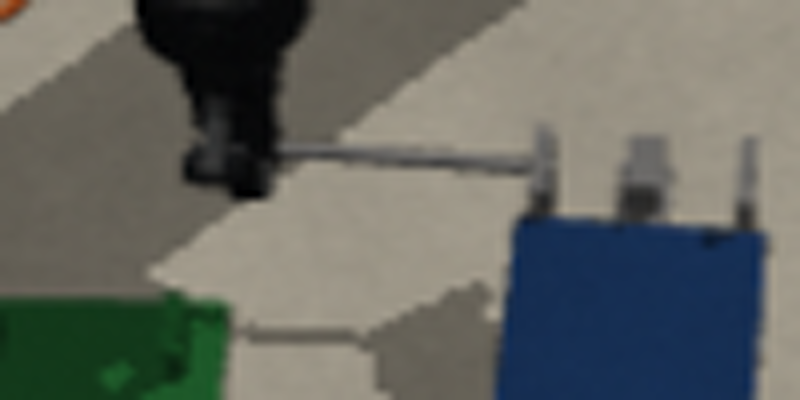

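View pics/wrist11.png

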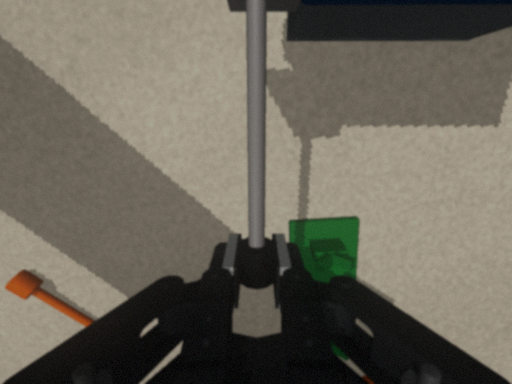

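Emit:
move_arm(
  deltas=[
    [0.01,0.001,0,0,0],
    [0.02,0.002,0,0,0],
    [0.03,0.003,0,0,0],
    [0.04,0.003,0,0,0],
    [0.05,0.003,0,0,0],
    [0.06,0.003,0,0,0],
    [0.07,0.003,0,0,0],
    [0.08,0.003,0,0,0],
  ],
)

```text
t: 13.72
tcp_pos: [0.4458, -0.1806, 0.0582]
tool_rot: [0.784, 0.62, -0.0, -0.0]
force: [-0.9, 0.1, -0.2]
finger_gap: 0.209
```

```bash
python3 - <<'E'
from h import *
w=snap('wrist','wrist12');W=pts(w)
s=manip.sense();p=s['tcp_pos'];print(s['t'],p,cs(p),yawof(s['tool_rot']),s['force'],s['ft_torque'])
for v in range(50,250,40): print(v,W[v,254:261:2,2].round(4).tolist())
cv2.imwrite('pics/c11.png',cv2.resize(w['p'][0:130,190:330,::-1],(646,600),interpolation=cv2.INTER_CUBIC))
E
```

```text
13.7667 [ 0.44562789 -0.17991805  0.05820214] [-0.0863 -0.1474  0.0582] 1.3382906269102077 [-1.06502598  0.12275439 -0.92750663] [ 0.00709167 -0.03199394 -0.05346667]
50 [0.1115, 0.1107, 0.1102, 0.1119]
90 [0.1014, 0.1027, 0.1027, 0.1024]
130 [0.1032, 0.103, 0.1032, 0.1017]
170 [0.1028, 0.1029, 0.1034, 0.1016]
210 [0.1027, 0.1036, 0.1031, 0.1027]
```

View pics/c11.png

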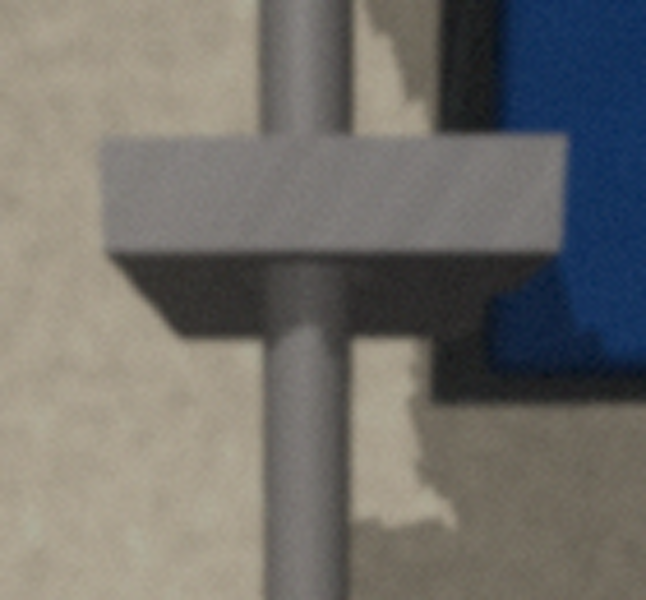

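The rod is through the right ear and centred: rod at col 307, hole expected at about 309 in the crop. Forces are ~1 N. Continuing through the lug.

Emit:
move_arm(
  deltas=[
    [0.01,0,0,0,0],
    [0.02,0,0,0,0],
    [0.03,0,0,0,0],
    [0.04,0,0,0,0],
    [0.05,0,0,0,0],
    [0.06,0,0,0,0],
    [0.07,0,0,0,0],
    [0.08,0,0,0,0],
  ],
)

```text
t: 14.43
tcp_pos: [0.4532, -0.1495, 0.0582]
tool_rot: [0.784, 0.62, 0.0, -0.0]
force: [-1.2, 0.3, 0.1]
finger_gap: 0.204
```

```bash
python3 - <<'E'
from h import *
w=snap('wrist','wrist13');W=pts(w)
s=manip.sense();p=s['tcp_pos'];print(s['t'],p,cs(p),yawof(s['tool_rot']),s['force'],s['ft_torque'])
for v in range(150,250,20): print(v,W[v,254:261:2,2].round(4).tolist())
cv2.imwrite('pics/c12.png',cv2.resize(w['p'][0:190,170:360,::-1],(600,600),interpolation=cv2.INTER_CUBIC))
E
```

```text
14.4833 [ 0.4530557  -0.14888249  0.05820457] [-0.0862 -0.1155  0.0582] 1.338195902381064 [ 0.13703878  0.5863845  -0.96322862] [-0.01844466  0.00295433  0.00775795]
150 [0.1024, 0.1029, 0.1034, 0.1024]
170 [0.1027, 0.1024, 0.1032, 0.1028]
190 [0.103, 0.1038, 0.1032, 0.1029]
210 [0.1023, 0.1024, 0.1017, 0.1028]
230 [0.1027, 0.1032, 0.1019, 0.1029]
```

View pics/c12.png

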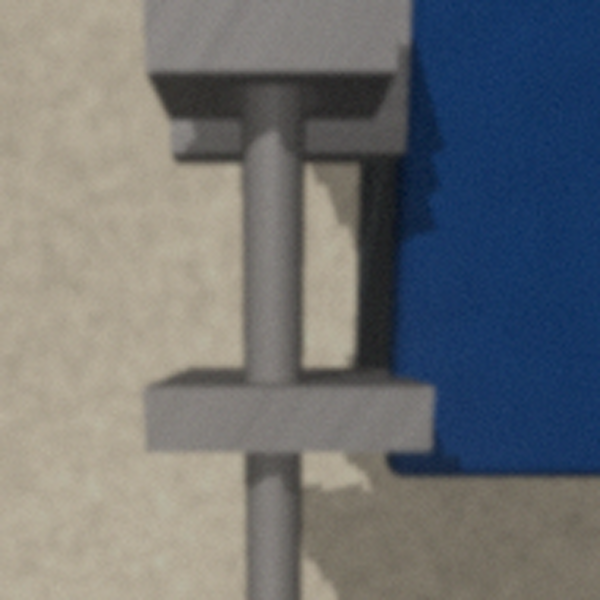

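Emit:
move_arm(
  deltas=[
    [0.01,0,0,0,0],
    [0.02,0,0,0,0],
    [0.03,0,0,0,0],
    [0.04,0,0,0,0],
    [0.05,0,0,0,0],
    [0.06,0,0,0,0],
    [0.07,0,0,0,0],
    [0.08,0,0,0,0],
  ],
)

```text
t: 15.15
tcp_pos: [0.4606, -0.1184, 0.0582]
tool_rot: [0.784, 0.62, -0.0, -0.0]
force: [-0.1, 0.4, -0.8]
finger_gap: 0.204
```

```bash
python3 - <<'E'
from h import *
w=snap('wrist','wrist14');W=pts(w)
s=manip.sense();p=s['tcp_pos'];print(s['t'],p,cs(p),yawof(s['tool_rot']),s['force'],s['ft_torque'])
for v in range(190,270,10): print(v,W[v,257].round(4),cs(W[v,257]))
cv2.imwrite('pics/c13.png',cv2.resize(w['p'][0:290,140:400,::-1],(538,600),interpolation=cv2.INTER_CUBIC))
E
```

```text
15.2 [ 0.46047992 -0.11776838  0.05821576] [-0.0862 -0.0835  0.0582] 1.338201931243362 [ 0.1949247   1.12503424 -0.55550042] [-0.0796622  -0.00579606 -0.07550443]
190 [ 0.4716 -0.0763  0.1022] [-0.085  -0.0406  0.1022]
200 [ 0.4711 -0.0781  0.1105] [-0.085  -0.0425  0.1105]
210 [ 0.4701 -0.0823  0.1113] [-0.085  -0.0468  0.1113]
220 [ 0.4683 -0.0901  0.1036] [-0.0849 -0.0548  0.1036]
230 [ 0.4671 -0.0952  0.1032] [-0.0849 -0.0601  0.1032]
240 [ 0.4658 -0.1007  0.1025] [-0.0849 -0.0657  0.1025]
250 [ 0.4649 -0.1042  0.1057] [-0.0849 -0.0693  0.1057]
260 [ 0.4643 -0.1071  0.1097] [-0.085  -0.0723  0.1097]
```

View pics/c13.png

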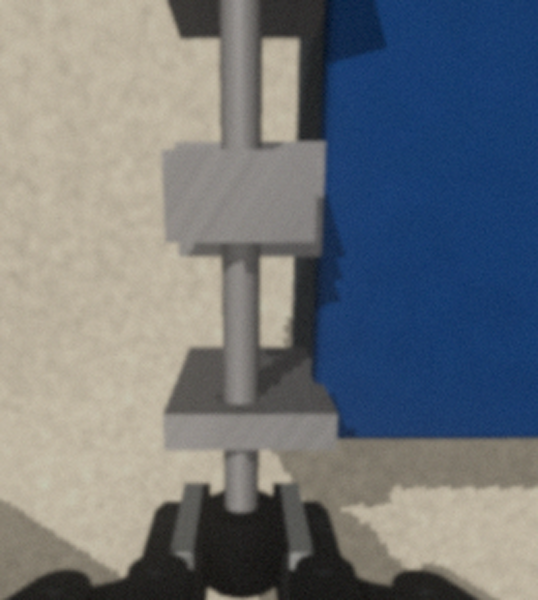

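Emit:
move_arm(
  deltas=[
    [0.006,0,0,0,0],
    [0.012,0,0,0,0],
    [0.018,0,0,0,0],
    [0.024,0,0,0,0],
    [0.03,0,0,0,0],
    [0.036,0,0,0,0],
    [0.039,0,0,0,0],
    [0.041,0,0,0,0],
  ],
)

```text
t: 15.87
tcp_pos: [0.4643, -0.1027, 0.0582]
tool_rot: [0.784, 0.62, -0.0, -0.0]
force: [-0.3, -0.7, -0.7]
finger_gap: 0.207
```

Emit:
move_arm(
  deltas=[
    [0.001,0,0,0,0],
    [0.002,0,0,0,0],
    [0.003,0,0,0,0],
    [0.004,0,0,0,0],
    [0.005,0,0,0,0],
    [0.005,0,0,0,0],
    [0.005,0,0,0,0],
    [0.005,0,0,0,0],
  ],
)

```text
t: 16.53
tcp_pos: [0.4647, -0.1009, 0.0582]
tool_rot: [0.784, 0.62, -0.0, -0.0]
force: [0.9, -0.7, -1.0]
finger_gap: 0.2
```

```bash
python3 - <<'E'
from h import *
w=snap('wrist','wrist15');W=pts(w)
s=manip.sense();p=s['tcp_pos'];print(s['t'],p,cs(p),yawof(s['tool_rot']),s['force'],s['ft_torque'])
for v in range(216,270,4): print(v,cs(W[v,257]),w['p'][v,257])
cv2.imwrite('pics/c14.png',cv2.resize(w['p'][0:290,140:400,::-1],(538,600),interpolation=cv2.INTER_CUBIC))
E
```

```text
16.5833 [ 0.46473344 -0.10092169  0.05821822] [-0.0859 -0.0661  0.0582] 1.3377311694150356 [ 0.26877803  0.17898161 -0.49728754] [-0.01586456  0.02400788 -0.04597261]
216 [-0.0849 -0.0349  0.1034] [141 137 135]
220 [-0.0849 -0.0373  0.1026] [136 132 130]
224 [-0.0849 -0.0393  0.1027] [138 135 134]
228 [-0.0849 -0.0416  0.102 ] [136 134 131]
232 [-0.0849 -0.042   0.1055] [97 94 93]
236 [-0.0849 -0.0425  0.1086] [78 78 75]
240 [-0.0849 -0.0433  0.111 ] [142 136 134]
244 [-0.0849 -0.0452  0.1112] [142 138 132]
248 [-0.0849 -0.0474  0.1109] [140 138 135]
252 [-0.0849 -0.0489  0.1117] [140 136 135]
256 [-0.0849 -0.0525  0.1091] [35 31 29]
260 [-0.0849 -0.0548  0.1089] [28 26 26]
264 [-0.0849 -0.0572  0.1084] [36 34 31]
268 [-0.0849 -0.0591  0.1088] [32 33 30]
```

View pics/c14.png

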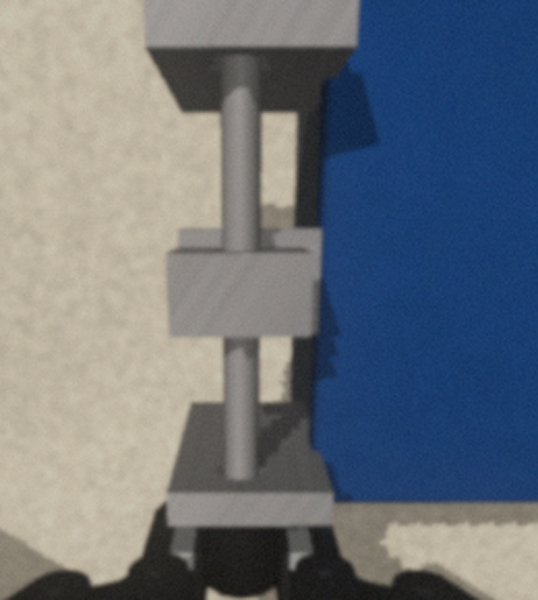

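Emit:
move_arm(
  deltas=[
    [0.001,0,0,0,0],
    [0.002,0,0,0,0],
    [0.003,0,0,0,0],
    [0.004,0,0,0,0],
    [0.005,0,0,0,0],
    [0.005,0,0,0,0],
    [0.005,0,0,0,0],
    [0.005,0,0,0,0],
  ],
)

```text
t: 17.25
tcp_pos: [0.4651, -0.1002, 0.0583]
tool_rot: [0.784, 0.62, -0.001, 0.001]
force: [-2.2, -6.6, -0.6]
finger_gap: 0.201
```

Contact: 6.6 N along the rod axis with only ~0.7 mm of the last 2 mm taken up, which matches the knob face reaching the ear. Releasing, then raising straight up.

Emit:
move_arm(
  deltas=[
    [0,0,0,0,30],
    [0,0,0,0,40],
    [0,0,0,0,50],
    [0,0,0,0,50],
    [0,0,0,0,50],
    [0,0,0,0,50],
    [0,0,0,0,50],
    [0,0,0,0,50],
  ],
)

```text
t: 17.92
tcp_pos: [0.455, -0.0975, 0.0567]
tool_rot: [0.784, 0.621, -0.007, -0.008]
force: [-17.6, -11.3, 1.5]
finger_gap: 0.495
```

```bash
python3 - <<'E'
from h import *
w=snap('wrist','wrist16')
s=manip.sense();p=s['tcp_pos'];print(s['t'],cs(p),s['force'],s['finger_gap'])
cv2.imwrite('pics/c15.png',cv2.resize(w['p'][100:330,150:380,::-1],(600,600),interpolation=cv2.INTER_CUBIC))
E
```

```text
17.9667 [-0.0962 -0.0651  0.0567] [-17.8415831  -11.71049991   0.98645042] 0.4969742071489365
```

View pics/c15.png

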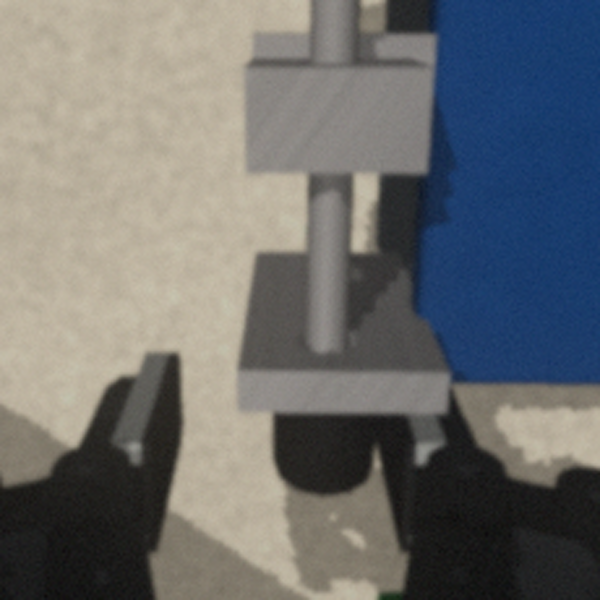

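On opening, the far finger met the case corner and the arm is deflected 10 mm at ~21 N, within limits. I'll narrow the opening and leave straight up.

Emit:
move_arm(
  deltas=[
    [0,0,0,0,40],
    [0,0,0,0,33],
    [0,0,0,0,31],
    [0,0,0,0,31],
    [0,0,0,0,31],
    [0,0,0,0,31],
    [0,0,0,0,31],
    [0,0,0,0,31],
  ],
  force=20,
)

```text
t: 18.63
tcp_pos: [0.4629, -0.0996, 0.0579]
tool_rot: [0.784, 0.62, -0.002, -0.001]
force: [-6.3, -7.1, -1.1]
finger_gap: 0.312
```

```bash
python3 - <<'E'
from h import *
w=snap('wrist','wrist17')
s=manip.sense();p=s['tcp_pos'];print(s['t'],cs(p),s['force'],s['finger_gap'])
cv2.imwrite('pics/c16.png',cv2.resize(w['p'][100:330,150:380,::-1],(600,600),interpolation=cv2.INTER_CUBIC))
E
```

```text
18.6833 [-0.088  -0.0653  0.0579] [-5.98399444 -8.68224548 -1.54455021] 0.3111399815303543
```

View pics/c16.png

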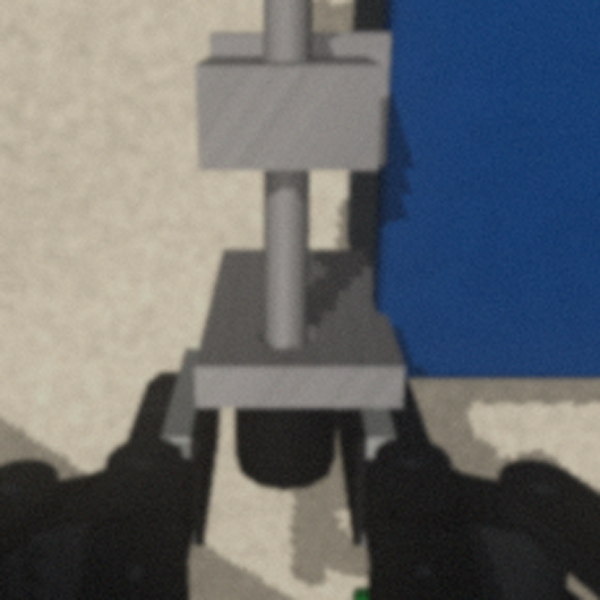

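Emit:
move_arm(
  deltas=[
    [-0.004,0,0,0,31],
    [-0.01,0,0,0,31],
    [-0.015,0,0,0,31],
    [-0.02,0,0,0,31],
    [-0.03,0,0,0,31],
    [-0.04,0,0,0,31],
    [-0.05,0,0,0,31],
    [-0.06,0,0,0,31],
  ],
)

```text
t: 19.35
tcp_pos: [0.4601, -0.1231, 0.0584]
tool_rot: [0.785, 0.62, 0.0, 0.001]
force: [0.2, 0.2, -0.3]
finger_gap: 0.312
```

```bash
python3 - <<'E'
from h import *
w=snap('wrist','wrist18')
s=manip.sense();p=s['tcp_pos'];print(s['t'],cs(p),s['force'],s['finger_gap'])
W=pts(w)
for v in range(180,250,4): print(v,cs(W[v,256]),w['p'][v,256])
cv2.imwrite('pics/c17.png',cv2.resize(w['p'][60:290,150:380,::-1],(600,600),interpolation=cv2.INTER_CUBIC))
E
```

```text
19.4 [-0.0852 -0.0894  0.0584] [0.11387955 0.46547972 0.64013263] 0.3073980061912403
180 [-0.0848 -0.0407  0.102 ] [126 122 120]
184 [-0.0848 -0.0427  0.1013] [118 115 110]
188 [-0.0848 -0.0421  0.1096] [88 85 81]
192 [-0.0848 -0.0438  0.1101] [137 137 131]
196 [-0.0848 -0.0451  0.1115] [137 129 128]
200 [-0.0848 -0.0472  0.1105] [134 134 128]
204 [-0.0848 -0.0489  0.111 ] [138 134 132]
208 [-0.0848 -0.0521  0.1073] [58 56 51]
212 [-0.0848 -0.0545  0.106 ] [32 30 27]
216 [-0.0848 -0.0562  0.1067] [35 34 31]
220 [-0.0848 -0.0582  0.1067] [36 36 32]
224 [-0.0848 -0.0597  0.1076] [34 33 29]
228 [-0.0848 -0.0618  0.1075] [36 34 32]
232 [-0.0848 -0.0638  0.1075] [39 40 35]
236 [-0.0848 -0.0653  0.1084] [36 35 32]
240 [-0.0848 -0.068   0.1072] [39 37 33]
244 [-0.0849 -0.128  -0.0007] [134 128 112]
248 [-0.0849 -0.1322 -0.0009] [177 167 147]
```

View pics/c17.png

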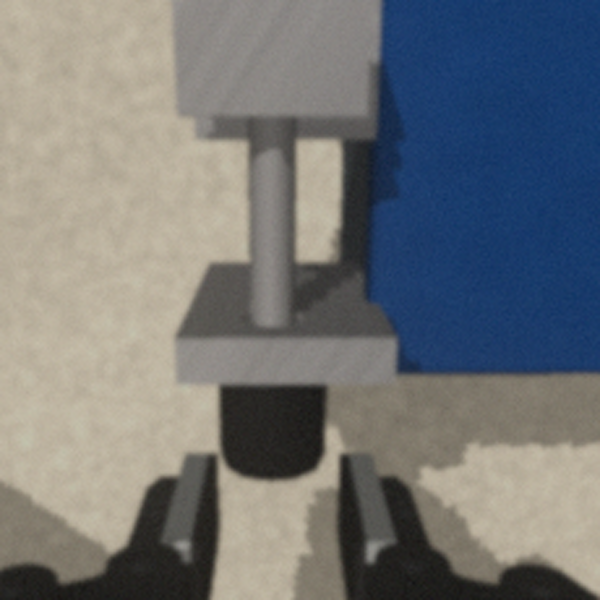

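Emit:
move_arm(
  deltas=[
    [-0.02,0,0,0,31],
    [-0.04,0,0,0,31],
    [-0.06,0,0,0,15],
    [-0.09,0,0,0,0],
    [-0.12,0,0,0,0],
    [-0.14,0,0,0,0],
    [-0.14,0,0,0,0],
    [-0.14,0,0,0,0],
  ],
)

```text
t: 20.07
tcp_pos: [0.4465, -0.1776, 0.0582]
tool_rot: [0.785, 0.619, 0.0, -0.0]
force: [0.3, 0.5, 0.2]
finger_gap: -0.002
```

```bash
python3 - <<'E'
from h import *
w=snap('wrist','wrist19')
s=manip.sense();p=s['tcp_pos'];print(s['t'],cs(p),s['force'],s['finger_gap'])
cv2.imwrite('pics/c18.png',cv2.resize(w['p'][20:220,170:370,::-1],(600,600),interpolation=cv2.INTER_CUBIC))
E
```

```text
20.1167 [-0.0862 -0.1443  0.0581] [-0.87829499  0.99832436  0.08695422] -0.006211168019306922
```

View pics/c18.png

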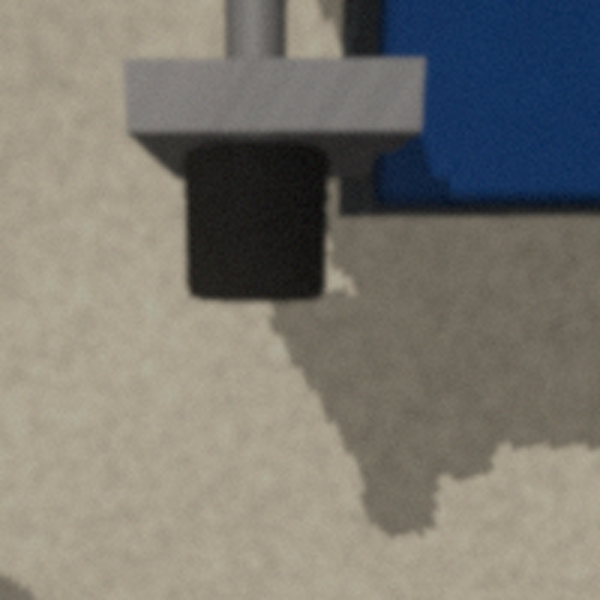

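Emit:
move_arm(
  deltas=[
    [0.03,0.002,0,0,0],
    [0.06,0.002,0,0,0],
    [0.09,0.002,0,0,0],
    [0.115,0.002,0,0,0],
    [0.13,0.002,0,0,0],
    [0.14,0.002,0,0,0],
    [0.145,0.002,0,0,0],
    [0.145,0.002,0,0,0],
  ],
)

```text
t: 20.78
tcp_pos: [0.4611, -0.12, 0.0582]
tool_rot: [0.784, 0.621, 0.0, 0.0]
force: [-0.7, -0.4, -0.4]
finger_gap: 0.001
```

```bash
python3 - <<'E'
from h import *
w=snap('wrist','wrist20')
s=manip.sense();p=s['tcp_pos'];print(s['t'],cs(p),s['force'],s['finger_gap'])
W=pts(w)
for v in range(196,262,4): print(v,cs(W[v,256]),cs(W[v,250]),w['p'][v,256])
E
```

```text
20.8333 [-0.085  -0.086   0.0582] [-0.92524094  0.08033271 -0.21803143] 0.0015005368882601816
196 [-0.0846 -0.0424  0.1098] [-0.0872 -0.0423  0.1099] [99 97 94]
200 [-0.0846 -0.0437  0.1112] [-0.0872 -0.0438  0.111 ] [136 132 130]
204 [-0.0846 -0.0454  0.1114] [-0.0872 -0.046   0.11  ] [136 131 130]
208 [-0.0846 -0.0473  0.1113] [-0.0872 -0.0474  0.1111] [136 134 130]
212 [-0.0846 -0.0493  0.111 ] [-0.0872 -0.0497  0.11  ] [138 136 130]
216 [-0.0846 -0.0528  0.107 ] [-0.0873 -0.0527  0.1071] [39 36 33]
220 [-0.0846 -0.055   0.1065] [-0.0873 -0.0545  0.1076] [36 36 32]
224 [-0.0846 -0.0563  0.1079] [-0.0873 -0.0565  0.1074] [34 33 31]
228 [-0.0846 -0.059   0.1064] [-0.0873 -0.0585  0.1075] [33 32 31]
232 [-0.0846 -0.0605  0.1075] [-0.0874 -0.0609  0.1065] [37 33 35]
236 [-0.0846 -0.0626  0.1072] [-0.0874 -0.0631  0.1064] [32 33 30]
240 [-0.0846 -0.0651  0.1064] [-0.0874 -0.0645  0.1076] [30 29 26]
244 [-0.0846 -0.0666  0.1075] [-0.0874 -0.067   0.1068] [35 33 33]
248 [-0.0846 -0.0694  0.1062] [-0.0874 -0.0692  0.1066] [28 25 23]
252 [-0.0846 -0.073   0.1037] [-0.0875 -0.0733  0.1032] [31 29 30]
256 [-0.0846 -0.0732  0.107 ] [-0.0874 -0.0728  0.1077] [30 29 30]
260 [-0.0846 -0.0727  0.1113] [-0.0873 -0.0728  0.1111] [29 29 28]
```

View pics/wrist20.png

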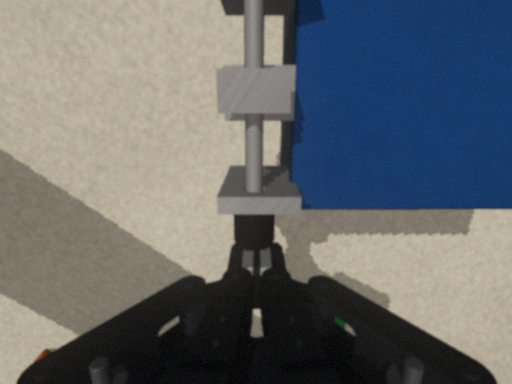

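Emit:
move_arm(
  deltas=[
    [0.0015,0,0,0,0],
    [0.003,0,0,0,0],
    [0.0045,0,0,0,0],
    [0.006,0,0,0,0],
    [0.0075,0,0,0,0],
    [0.009,0,0,0,0],
    [0.0095,0,0,0,0],
    [0.0095,0,0,0,0],
  ],
)

```text
t: 21.5
tcp_pos: [0.4618, -0.1173, 0.0582]
tool_rot: [0.784, 0.62, -0.0, 0.0]
force: [-1.6, -3.4, 0.2]
finger_gap: -0.001
```

Emit:
move_arm(
  deltas=[
    [0.0005,0,0,0,0],
    [0.001,0,0,0,0],
    [0.0015,0,0,0,0],
    [0.002,0,0,0,0],
    [0.0025,0,0,0,0],
    [0.0025,0,0,0,0],
    [0.0025,0,0,0,0],
    [0.0025,0,0,0,0],
  ],
)

```text
t: 22.17
tcp_pos: [0.4618, -0.1173, 0.0582]
tool_rot: [0.784, 0.621, -0.001, 0.001]
force: [-3.7, -7.5, -0.5]
finger_gap: -0.0
```

```bash
python3 - <<'E'
from h import *
s=manip.sense();p=s['tcp_pos'];print(s['t'],p,cs(p),s['force'],s['qd'].round(4))
E
```

```text
22.1667 [ 0.46182631 -0.11728899  0.05824768] [-0.085  -0.0827  0.0582] [-3.70217051 -7.48772459 -0.47588429] [-0.0008  0.0011  0.0026 -0.0002  0.0019 -0.0004]
```

The force rose from 3.4 to 7.5 N with no motion, so the knob is hard against the ear. Retreating and checking.

Emit:
move_arm(
  deltas=[
    [-0.01,0,0,0,0],
    [-0.04,0,0,0,0],
    [-0.08,0,0,0,0],
    [-0.14,0,-0.02,0,0],
    [-0.2,0,-0.08,0,0],
    [-0.24,0,-0.15,0,0],
    [-0.26,0,-0.22,0,0],
    [-0.26,0,-0.24,0,0],
  ],
)

```text
t: 22.83
tcp_pos: [0.4398, -0.2209, 0.1578]
tool_rot: [0.785, 0.619, 0.001, 0.004]
force: [0.5, -1.2, 0.3]
finger_gap: 0.002
```

Emit:
move_arm(
  deltas=[
    [-0.03,-0.02,-0.05,0,0],
    [-0.08,-0.05,-0.1,0,0],
    [-0.15,-0.08,-0.15,0,0],
    [-0.22,-0.12,-0.18,0,0],
    [-0.29,-0.15,-0.2,0,0],
    [-0.35,-0.15,-0.2,0,0],
    [-0.38,-0.15,-0.2,0,0],
    [-0.38,-0.15,-0.2,0,0],
  ],
)

```text
t: 23.5
tcp_pos: [0.3442, -0.3532, 0.2338]
tool_rot: [0.785, 0.619, 0.0, 0.0]
force: [0.5, -0.7, 0.4]
finger_gap: -0.003
```

```bash
python3 - <<'E'
from h import *
s=manip.sense();print(s['t'],s['tcp_pos'],s['force'])
w=snap('wrist','wrist21');b=snap('scene','scene9');t=snap('top','top9')
lidfit('wrist21');lidfit('scene9')
cv2.imwrite('pics/c20.png',np.vstack([cv2.resize(t['p'][60:220,100:420,::-1],(600,300),interpolation=cv2.INTER_CUBIC),cv2.resize(b['p'][160:240,200:360,::-1],(600,300),interpolation=cv2.INTER_CUBIC)]))
t0=load('top0')
for n,(x0,x1,y0,y1) in dict(jar=(115,155,185,220),obj=(140,175,100,130),dish=(310,350,85,120)).items():
    print(n,np.abs(t0['p'][y0:y1,x0:x1].astype(int)-t['p'][y0:y1,x0:x1]).mean())
E
```

```text
23.5 [ 0.34417227 -0.35321162  0.2337927 ] [ 0.49520789 -0.7127078   0.39094869]
  return _methods._mean(a, axis=axis, dtype=dtype,
  ret = um.true_divide(
h.py:43: RuntimeWarning: Mean of empty slice.
  q=W[bl];c=np.median(q,0);q=q[np.abs(q[:,2]-c[2])<.015];c=q.mean(0)
Traceback (most recent call last):
  File "h.py", line 44, in lidfit
    u,sv,vt=np.linalg.svd(q-c,full_matrices=False);n=vt[2]*np.sign(vt[2][2]);print('n',n.round(3),'tilt along case x',np.arctan2(n[0]*np.cos(YAW)+n[1]*np.sin(YAW),n[2]),c,len(q))
                                                     ~~^^^
IndexError: index 2 is out of bounds for axis 0 with size 0
```

View pics/wrist21.png

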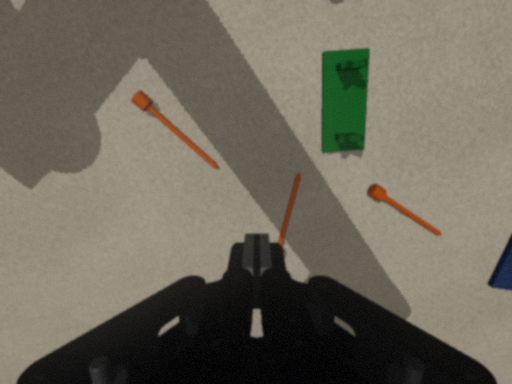

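The wrist camera no longer sees the case (the stand is empty at px 345,100), so I'll use the fixed cameras.

```bash
python3 - <<'E'
from h import *
b=load('scene9');t=load('top9')
lidfit('scene9')
cv2.imwrite('pics/c20.png',np.vstack([cv2.resize(t['p'][60:220,100:420,::-1],(600,300),interpolation=cv2.INTER_CUBIC),cv2.resize(b['p'][160:240,200:360,::-1],(600,300),interpolation=cv2.INTER_CUBIC)]))
t0=load('top0');b0=load('scene0')
for n,(x0,x1,y0,y1) in dict(jar=(115,155,185,220),obj=(140,175,100,130),dish=(310,350,85,120)).items():
    print(n,np.abs(t0['p'][y0:y1,x0:x1].astype(int)-t['p'][y0:y1,x0:x1]).mean())
for n,(x0,x1,y0,y1) in dict(jar=(335,360,165,195),obj=(340,365,232,258),dish=(188,220,262,296)).items():
    print('scene',n,np.abs(b0['p'][y0:y1,x0:x1].astype(int)-b['p'][y0:y1,x0:x1]).mean())
E
```

```text
n [-0.003 -0.003  1.   ] tilt along case x -0.0027146322324897287 [ 0.56752531 -0.05595845  0.0913473 ] 928
-0.06 0.0908; -0.04 0.0917; -0.02 0.0913; 0.0 0.0909; 0.02 0.0914; 0.04 0.0913; 0.06 0.0918; 
jar 10.742380952380952
obj 9.56857142857143
dish 9.632380952380952
scene jar 4.946666666666666
scene obj 4.490769230769231
scene dish 4.60140931372549
```

View pics/c20.png

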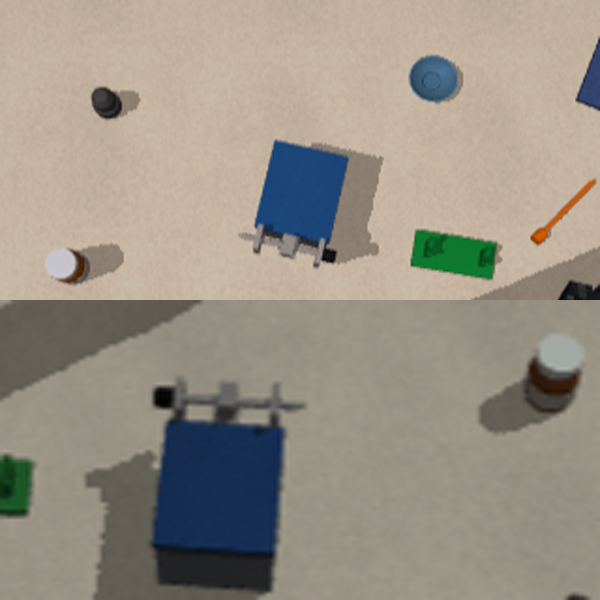

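The rod passes through all three holes. The knob is flush at the right ear (lower crop px 165,397), the tip sticks out past the left ear (px 300,405), and the lid is flat. The jar, lens and dish are where they were.

```bash
python3 -c "
from station import manip
print(manip.sign_off())"
```

```text
the job is handed in; nothing more can be done
None
```

The lid is shut and locked, and I handed the job in at about 23.6 s. I pushed the lid down by its lug and pressed it to its stop. Then I took the bare steel rod by its knob and threaded it from the right through the ear, lug and far ear. A light nudge against the knob confirmed it was home.

**Last checks:**
- **Lid:** flat along its length. The wrist camera read 0.089 m and the scene camera 0.091 m, against 0.090 m nominal.
- **Rod:** the knob is hard against the right ear; the force rose from 3.4 to 7.5 N with no movement. The tip shows past the left ear.
- **Bystanders:** jar, lens and dish are where they were in both fixed cameras.
- **Gripper:** clear of everything.

**What disagreed or went wrong:**
- **Fingertip position:** the shut fingertips are about 22 mm behind the reported TCP, not 11 mm ahead as described. My first push therefore passed over the lug without touching it. I corrected for this by camera and contact.
- **Pressing the lid home:** the press peaked at about 24 N.
- **Opening after the insertion:** one finger touched the case at about 21 N, so I narrowed the opening and withdrew. The rod and lid stayed in place.
- **Final wrist view:** it no longer covered the case, so the last check used the scene and top cameras.

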